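# Pyramid of filter cans with the last one from the vise

## Robot

A 6-joint arm with a two-finger parallel gripper is mounted at the origin on the work surface. World frame = base frame: x ahead of the robot, y to its left, z up, the work surface at z = 0. Lengths are in m, angles in rad, forces in N, time in s.
With the tool pointing down it reaches from about 0.325 to 1 m from the base axis. Payload 5.1 kg.
Tool frame: the origin (TCP) lies on the centre line of the jaws, within the pads' length; the fingertips stand 8 mm ahead of it and the grasp point (between the pads) lies 11 mm behind it; x points along the fingers, y is the direction in which the jaws open and shut, and the axes are right-handed (so a half turn about x gives the same grasp; the last joint's range is limited). The gripper opens to 85 mm and grips with 20 to 120 N. Pads are 22 mm wide; open, the fingers measure 114 mm over their backs; the gripper's body (76 mm by 85 mm) begins 54 mm behind the grasp point. The pads swing forward as they close: fully open they stand 13 mm farther back than shut.
Start: joints at [1.249, 0.124, 1.65, -0, 1.367, -0.083], TCP at [0.154, 0.632, 0.239] pointing down, gripper open.
Joint ranges: [-2.61, 2.61], [-1.02, 2.33], [0.03, 2.71], [-1.35, 4.49], [0.32, 2.68], [-2.91, 2.91]. Speed limits (rad/s): [2.57, 2.57, 3.14, 3.14, 3.14, 3.14].

## Interface

Orientations are given as a unit quaternion [w, x, y, z].
In Python, from bench import sensors, optics, sign_off, recognise, silhouettes gives the robot as it stands.
- The arm moves only by the tool play_rows, never from a script. Its arguments are lists of equal length, an entry for each row: "jaw": the opening, from 0 (shut) to 1 (fully open); "offset": the shift along the tool's x, y, z in cm, a list of three; "spin": the turn about the tool's x in rad. In form: {"jaw": [jaw, ...], "offset": [[tx, ty, tz], ...], "spin": [spin, ...]}. A call has 1 to 5 rows; each row is the pose to reach, as a shift and turn from the pose commanded when the call began, along the tool's axes at that moment; what a row does not reach only later rows make up. A row lasts 1/10 s, in which the tool goes at most 50 mm and 8.59 degrees, less where a joint would pass 70% of its speed; a pose out of reach is approached as far as the arm can. A call with a gripper value outside its range is refused whole. The fingers move at their own pace and stop on an object; the grip force is fixed at half the most. Time passes only in rows, so rows that repeat a pose let the fingers close. It gives the time, the measured TCP pose, the force and the opening at its end, in the units of the state.
- sensors.get_obs(): the state, without advancing time (a new reading comes with each control period).
- optics.capture(name): name is "scene" or "top"; returns a dict with "color" (384x512x3 uint8, blue, green, red), "intrinsics" (3x3 intrinsics, pixels), "cam_to_world" (4x4, takes a point from camera to world coordinates). Camera axes: x right, y up, looking along -z (the intrinsics and any distortion apply to the point x, -y, -z); pixel columns grow to the right and rows downward; lengths in m; the calibration is good to about 2 mm. A picture is of the moment at which its call begins. There is no depth.
- sign_off(): hands the job in, once; it reports no verdict.
Trained networks look in the newest picture that a camera, given by its name, has taken for a name from the list of things; names that differ only in an ending like _2 or _b are one class to them, and where a whole thing is asked for, a point or a joint stands for the part that bears it (a point fixed in the world has none). Each returns a list of dicts, best first, with "score" (0 to 1); they miss things now and then, are a little off and sometimes report something else, mostly with a low value. They report only what shows in the picture. A call takes as long as a camera call.
- recognise(camera, target): "position" ([x, y, z] in m, in world coordinates, good to about 4 mm: the middle of the surface that is visible of it).
- silhouettes(camera, target): "mask" (384x512 bool, what is visible of it).
The state is a dict: "time": time; "qpos": joint angles; "qvel": joint speeds; "joint_torque": joint torques, N m; "tool_pos": TCP position; "tcp_rot": TCP orientation; "contact_force": force on the tool from outside, world axes, zero at the start; "ft_torque": the same for the moment, N m; "finger_gap": finger opening in m.
Only numpy, scipy, OpenCV 4.12 (cv2) and the standard library are available. Lean on these libraries where they do the work, as an engineer would, in place of code of your own. Each camera call takes 0.05 s, during which the arm holds its last target.

## Task

Stack all the filter cans on their sides as a pyramid in the short white channel: three side by side on its floor, the others saddled into the gaps of the layer below (two in the second layer before one on top). The fresh can is still in the vise: slide the jaw open before you lift it out, and lay it on the pyramid so that no can rests on it. Leave the vise jaw shut again and do not disturb the reel, bin or bottle.

Things in the scene. Friction and masses are not known exactly. Their poses are not given: they have to be found in the camera images.
- C1: aluminium filter can: plain cylinder, 50 mm diameter, 68 mm long, about 220 g, with two black rubber bands so that it rolls sluggishly, lying on its side. Origin at the centre of the can; its x axis is the can's axis. Best gripped across its two flat ends. At first it lies loose on the bench to the robot's left; it may be absent (None from the start).
- C2: aluminium filter can: plain cylinder, 50 mm diameter, 68 mm long, about 220 g, with two black rubber bands so that it rolls sluggishly, lying on its side. Origin at the centre of the can; its x axis is the can's axis. Best gripped across its two flat ends. At first it lies loose on the bench to the robot's left; it may be absent (None from the start).
- C3: aluminium filter can: plain cylinder, 50 mm diameter, 68 mm long, about 220 g, with two black rubber bands so that it rolls sluggishly, lying on its side. Origin at the centre of the can; its x axis is the can's axis. Best gripped across its two flat ends. At first it lies loose on the bench to the robot's left; it may be absent (None from the start).
- C4: aluminium filter can: plain cylinder, 50 mm diameter, 68 mm long, about 220 g, with two black rubber bands so that it rolls sluggishly, lying on its side. Origin at the centre of the can; its x axis is the can's axis. Best gripped across its two flat ends. At first it lies loose on the bench to the robot's left; it may be absent (None from the start).
- C5: aluminium filter can: plain cylinder, 50 mm diameter, 68 mm long, about 220 g, with two black rubber bands so that it rolls sluggishly, lying on its side. Origin at the centre of the can; its x axis is the can's axis. Best gripped across its two flat ends. At first it lies loose on the bench to the robot's left; it may be absent (None from the start).
- V: aluminium filter can: plain cylinder, 50 mm diameter, 68 mm long, about 220 g, with two black rubber bands so that it rolls sluggishly, lying on its side. Origin at the centre of the can; its x axis is the can's axis. Best gripped across its two flat ends. This is the fresh one: at first it is clamped in the vise, its centre 50 mm above the vise's underside.
- channel: short white U-channel, fixed. Origin under the centre of its floor. Cans lie along its x, three abreast across its y: inner width 154 mm, side walls 6 mm thick, 75 mm high; floor 6 mm thick, 92 mm long along x, both x ends open. Can centres: 31 mm above the origin on the floor, 74 in the second layer, 117 in the third.
- vise: small grey bench vise, fixed. Origin at its underside below the clamped can, whose axis is the vise's x. Fixed jaw on the +y side (40 mm wide along x, 70 mm tall, face 26 mm from the can's axis), sliding jaw on the -y side. Base 56 mm wide, from y = +58 to -130 mm. Both can ends stand 14 mm clear of the jaws.
- jaw (a joint): opening of the vise's sliding jaw, m: 0 shut on the can, 0.036 fully open; slides along the vise's -y with about 4 N friction and stays where left. A lip on it (top 74 mm above the vise's underside) overhangs the can by 7 mm while shut.
- fin (a point): centre of the top of the black upright grip fin on the sliding jaw, 107 mm above the vise's underside and 62 mm to -y of the can's axis when shut: 30 mm wide along the vise's x, 14 mm thick along its y, standing 45 mm above the jaw block; pinch or push it from above.
- reel: bystander: white component reel lying flat, 178 mm diameter, 12 mm thick; origin at the centre of its underside.
- bin: bystander: blue open bin 100 x 150 x 60 mm; origin at the centre of its underside.
- bottle: bystander: green plastic bottle 60 mm diameter, 160 mm tall; origin at the centre of its underside.

How it is judged:
By the outcome, as a careful person would: the job done as asked, in the order asked, and still so for the second after the job is handed in, with the robot touching nothing.
Of C1, C2, C3, C4, C5 only 3 to 5 are there at a start; the rules pass over those that are not, and their reading is None.
At some moment in a run one of C1, C2, C3, C4, C5 may be knocked a few centimetres aside while the robot is not near it.
Once in a run the grip may slacken for a moment while it holds something.
It also fails if it takes over 210 s, if anything falls off the work surface, if the arm or the gripper's body presses on something with over 40 N, if the wrist force passes 120 N, or if a joint passes its speed limit or range.

## Working session

There is one attempt and no reset: what is moved stays moved. The work goes in short steps, Python scripts to look and compute and a tool call to move; the robot and the scene stay as the last step left them, time stands still between calls to the robot, and variables do not carry over. Pictures are saved under pics/ and viewed, and the job is handed in when it is done.

Besides the shell and the picture viewer there is one more tool, called after "Request:" as a command line: name --pt "numbers of a row" for each row, then --argument value for the rest. play_rows: Moves the arm, as the interface text tells. Its arguments: {"type":"object","properties":{"jaw":{"type":"array","items":{"type":"number"}},"offset":{"type":"array","items":{"type":"array","items":{"type":"number"}}},"spin":{"type":"array","items":{"type":"number"}}},"required":["jaw","offset","spin"]}

```bash
ls -la; mkdir -p pics
python3 - <<'E'
from bench import sensors, optics, recognise
import cv2,numpy as np
o=sensors.get_obs(); print(o)
for n in("scene","top"):
    c=optics.capture(n); cv2.imwrite(f"pics/{n}0.png",c["color"]); print(n,c["intrinsics"],c["cam_to_world"], [k for k in c])
for cam in("scene","top"):
    for t in ["C1","V","channel","vise","jaw","fin","reel","bin","bottle"]:
        for d in recognise(cam,t): print(cam,t,np.round(d["position"],4),round(d["score"],2))
print(sensors.get_obs()["time"])
E
```

```text
total 12
drwxr-xr-x  3 agent agent 4096 Dec  6 13:18 .
drwxr-xr-x 23 root  root  4096 Dec  6 13:18 ..
drwxr-xr-x  2 agent agent 4096 Dec  6 13:18 pics
{'time': 0.0, 'qpos': array([ 1.24943332e+00,  1.24511432e-01,  1.65170190e+00,  1.87959271e-05,
        1.36751146e+00, -8.26056381e-02]), 'qvel': array([ 0.00022645,  0.00154557,  0.00011478, -0.0001423 , -0.00088234,
        0.00074068]), 'joint_torque': array([-1.26629329e-04, -4.23596513e+01, -3.65460777e+01, -5.53895438e-05,
        7.03538535e-03,  1.21335134e-05]), 'tool_pos': array([0.15355603, 0.63097487, 0.23803243]), 'tcp_rot': array([ 0.70191602,  0.08347722,  0.70223122, -0.0849516 ]), 'contact_force': array([-1.32748382,  0.23151254, -1.18713341]), 'ft_torque': array([-0.04520229,  0.02025631, -0.08026879]), 'finger_gap': 0.08534836781687989}
scene [[356.68755336   0.         259.5003893 ]
 [  0.         356.68755336 192.31446404]
 [  0.           0.           1.        ]] [[-0.34932066 -0.59302522  0.72546272  1.46436327]
 [ 0.93689033 -0.20903784  0.28024932  0.42103735]
 [-0.01454576  0.77757589  0.62862084  0.8113206
[... 862 characters left out ...]
 0.24
scene reel [ 0.8157 -0.0463  0.0116] 0.83
scene bin [ 0.7048 -0.3223  0.0333] 0.84
scene bottle [0.5528 0.5567 0.0847] 0.87
top C1 [0.6552 0.209  0.0493] 0.79
top C1 [0.4113 0.38   0.05  ] 0.7
top C1 [0.5229 0.3786 0.0477] 0.67
top C1 [0.4066 0.2116 0.0456] 0.62
top V [ 0.5262 -0.3154  0.0705] 0.86
top V [ 0.5376 -0.3698  0.0718] 0.3
top channel [ 0.5825 -0.0611  0.0056] 0.7
top channel [0.5266 0.3764 0.0472] 0.35
top vise [ 0.5387 -0.3681  0.0304] 0.91
top fin [ 0.5356 -0.3666  0.0741] 0.73
top fin [ 0.5377 -0.3691  0.028 ] 0.43
top reel [ 0.8026 -0.0555  0.0111] 0.93
top reel [0.5327 0.5456 0.1061] 0.51
top bin [ 0.7136 -0.3245  0.0047] 0.68
top bottle [0.5315 0.5436 0.1067] 0.73
1.0
```

View pics/scene0.png

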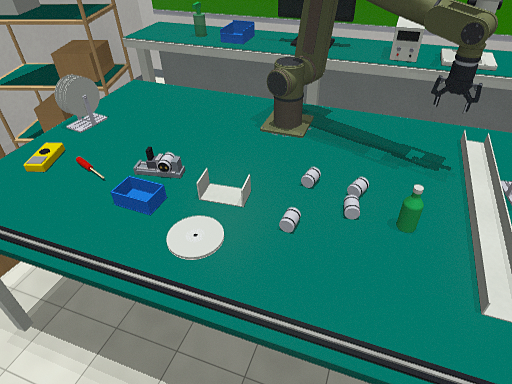

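View pics/top0.png

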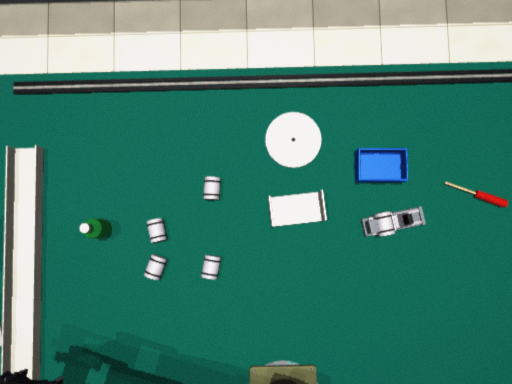

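```bash
cat > h.py <<'E'
import numpy as np,cv2
from scipy.optimize import minimize
from bench import sensors, optics, recognise, silhouettes
SS=4
def proj(c,P):
    M=np.linalg.inv(c["cam_to_world"]); p=P@M[:3,:3].T+M[:3,3]
    q=np.c_[p[:,0],-p[:,1],-p[:,2]]@c["intrinsics"].T
    return q[:,:2]/q[:,2:]
def ray(c,uv,z):
    d=np.linalg.inv(c["intrinsics"])@np.array([uv[0],uv[1],1.]); d=np.array([d[0],-d[1],-d[2]])
    T=c["cam_to_world"]; d=T[:3,:3]@d; o=T[:3,3]; return o+d*(z-o[2])/d[2]
def box(x0,x1,y0,y1,z0,z1): return np.array([[x,y,z] for x in(x0,x1) for y in(y0,y1) for z in(z0,z1)],float)
a=np.linspace(0,2*np.pi,40,endpoint=False)
CAN=np.vstack([np.c_[np.full(40,s*.034),.025*np.cos(a),.025*np.sin(a)] for s in(-1,1)])
CHAN=[box(-.046,.046,-.083,.083,0,.006),box(-.046,.046,-.083,-.077,0,.075),box(-.046,.046,.077,.083,0,.075)]
def place(P,x,y,yaw,z=0):
    R=np.array([[np.cos(yaw),-np.sin(yaw),0],[np.sin(yaw),np.cos(yaw),0],[0,0,1]]); return P@R.T+[x,y,z]
def render(c,parts,x,y,yaw,z,off,S):
    m=np.zeros((S[3]*SS,S[2]*SS),np.uint8)
    for P in parts:
        q=(proj(c,place(P,x,y,yaw,z))+0.5-[S[0],S[1]])*SS-0.5
        h=cv2.convexHull(q.astype(np.float32)); cv2.fillConvexPoly(m,np.round(h*16).astype(np.int32),1,shift=4)
    return cv2.resize(m.astype(np.float32),(S[2],S[3]),interpolation=cv2.INTER_AREA)
def fit(views,parts,x0,z):
    """views list of (cam,mask)"""
    V=[]
    for c,m in views:
        x,y,w,h=cv2.boundingRect(m.astype(np.uint8)); S=(x-8,y-8,w+16,h+16)
        mm=np.zeros((S[3],S[2]),np.float32)
        full=np.pad(m.astype(np.float32),20); mm=full[S[1]+20:S[1]+20+S[3],S[0]+20:S[0]+20+S[2]]
        V.append((c,mm,S))
    def cost(p):
        return sum(np.abs(render(c,parts,p[0]*.01,p[1]*.01,p[2]*.1,z,0,S)-mm).sum()/mm.sum() for c,mm,S in V)
    best=None
    for dy in x0[3] if len(x0)>3 else [0]:
        s=np.array([x0[0]*100,x0[1]*100,(x0[2]+dy)*10])
        r=minimize(cost,s,method="Nelder-Mead",options=dict(initial_simplex=s+np.array([[0,0,0],[.8,0,0],[0,.8,0],[0,0,2]]),xatol=.01,fatol=1e-4))
        if best is None or r.fun<best.fun: best=r
    return best.x*[.01,.01,.1],best.fun/len(views)
E
cat > loc.py <<'E'
from h import *
cs={n:optics.capture(n) for n in("scene","top")}
ms={}
for n in cs:
    for i,(d) in enumerate(silhouettes(n,"C1")): 
        v,u=np.nonzero(d["mask"]); ms.setdefault(n,[]).append((d,np.array([u.mean(),v.mean()])))
for d,uv in ms["top"]:
    if d["score"]<.35: continue
    p=ray(cs["top"],uv,.025)
    views=[(cs["top"],d["mask"])]
    for e,uw in ms["scene"]:
        if np.linalg.norm(uw-proj(cs["scene"],p[None])[0])<10: views.append((cs["scene"],e["mask"]))
    print(np.round(p,3),d["score"],len(views))
    for vs in ([views]+[[v] for v in views]):
        b,f=fit(vs,[CAN],[p[0],p[1],0,np.arange(0,3.1,.5)],.025); print("  ",np.round(b,4),round(f,3))
E
cat > a.py <<'E'
from loc import *
import pickle
for n in cs:
    r=[]
    D=silhouettes(n,"channel"); 
    for d in D[:2]: print(n,"channel",d["score"],d["mask"].sum())
    cs[n]["ch"]=D[0]["mask"]
    for t in("V","fin","vise","bin","reel","bottle"):
        for d in silhouettes(n,t)[:2]:
            v,u=np.nonzero(d["mask"]); print(n,t,round(d["score"],2),u.mean(),v.mean(),len(u), u.min(),u.max(),v.min(),v.max())
vs=[(cs[n],cs[n]["ch"]) for n in cs]
for v in [vs,vs[:1],vs[1:]]:
    b,f=fit(v,CHAN,[.59,-.06,0,[0,.1,-.1]],0); print("chan",np.round(b,4),f)
for n in cs:
    D=[d for d in silhouettes(n,"V")]
    v=[(cs[n],D[0]["mask"])]
    b,f=fit(v,[CAN],[.535,-.315,0,[-.2,0,.2]],.05); print("V",n,np.round(b,4),f)
for n,(x,y,w,h) in dict(top=(340,180,100,75),scene=(120,130,140,80)).items():
    cv2.imwrite(f"pics/z{n}.png",cv2.resize(cs[n]["color"][y:y+h,x:x+w],None,fx=5,fy=5,interpolation=cv2.INTER_CUBIC))
E
python3 a.py
```

```text
[0.526 0.381 0.025] 0.87 2
   [0.5259 0.3833 0.2195] 0.115
   [0.5259 0.3808 0.1771] 0.101
   [0.5246 0.3843 3.3229] 0.082
[0.413 0.388 0.025] 0.68 2
   [ 0.4139  0.3881 -0.342 ] 0.179
   [0.4133 0.3872 2.7652] 0.124
   [0.4105 0.3904 2.829 ] 0.224
[0.409 0.214 0.025] 0.62 2
   [0.4098 0.2152 2.9289] 0.123
   [ 0.4094  0.2134 -0.1713] 0.116
   [0.4088 0.2167 2.9778] 0.097
[0.655 0.208 0.025] 0.58 2
   [0.6547 0.2092 3.0804] 0.083
   [ 0.6545  0.2076 -0.016 ] 0.052
   [0.6553 0.2104 3.0876] 0.047
scene channel 0.95 1095
scene channel 0.19 337
scene V 0.79 165.40248962655602 162.48547717842322 241 157 174 153 172
scene fin 0.64 152.8452380952381 159.16666666666666 252 146 163 148 169
scene vise 0.58 158.06201550387595 165.79198966408268 774 134 184 147 177
scene bin 0.75 138.94772572980312 195.12016293279024 1473 111 166 177 214
scene reel 0.58 194.92517343904856 237.4370664023786 2018 166 223 216 259
top channel 0.67 1640
top V 0.89 384.63313609467457 223.68343195266272 338 375 394 212 235
top V 0.26 380.7116147308782 165.16203966005665 1765 355 407 148 182
top vise 0.98 395.33673469387753 220.73242630385488 882 361 425 207 236
top bin 0.82 380.78121546961324 165.2718232044199 1810 355 407 148 182
top reel 0.69 292.7907074089577 139.66262034323984 2389 266 320 113 167
top bottle 0.93 95.85569105691057 228.41666666666666 492 80 111 219 238
chan [ 0.5838 -0.0534  0.095 ] 0.04576720669865608
chan [ 0.5842 -0.0523  0.1065] 0.050627853721380234
chan [ 0.5838 -0.0548  0.0909] 0.03083079308271408
V scene [ 0.5327 -0.319   0.2255] 0.14963692426681519
V top [ 0.5311 -0.321   0.1489] 0.1769600659608841
```

View pics/ztop.png

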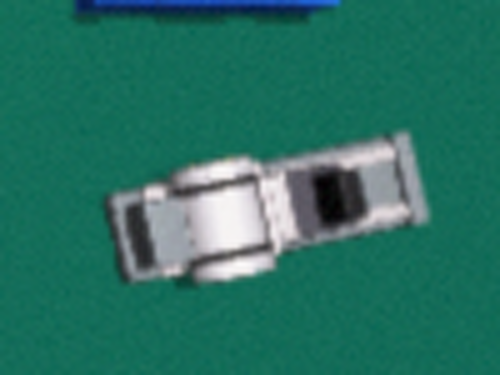

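View pics/zscene.png

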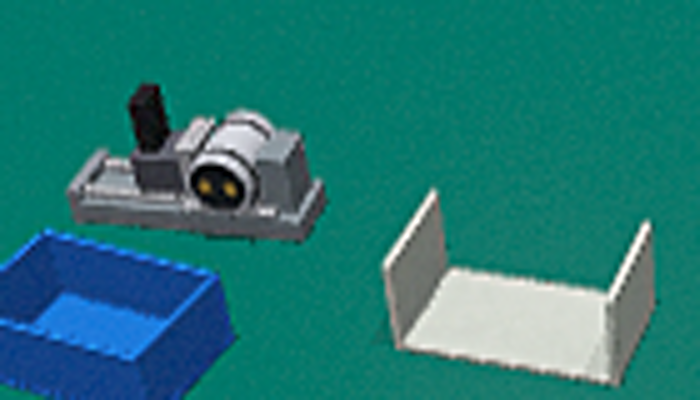

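```bash
cat > b.py <<'E'
from h import *
cs={n:optics.capture(n) for n in("scene","top")}
M={}
for n,(x,y,w,h) in dict(top=(355,200,75,42),scene=(128,144,60,36)).items():
    im=cs[n]["color"].astype(int); g=(im[...,1]-im[...,2])<45
    blue=(im[...,0]-im[...,2])>70
    m=np.zeros(g.shape,bool); m[y:y+h,x:x+w]=(g&~blue)[y:y+h,x:x+w]
    k,l,s,_=cv2.connectedComponentsWithStats(m.astype(np.uint8)); m=l==1+np.argmax(s[1:,4]); M[n]=m
    print(n,m.sum()); 
    o=cs[n]["color"].copy(); o[m]=[0,0,255]; cv2.imwrite(f"pics/m{n}.png",cv2.resize(o[y-10:y+h+10,x-10:x+w+10],None,fx=5,fy=5))
for h in(.018,.024,.03):
    VISE=[box(-.028,.028,-.13,.058,0,h),box(-.02,.02,.026,.056,0,.07),CAN+[0,0,.05],box(-.015,.015,-.069,-.055,.05,.107),box(-.02,.02,-.075,-.03,0,.062),box(-.02,.02,-.05,-.018,.06,.074)]
    vs=[(cs[n],M[n]) for n in cs]
    for v in [vs,vs[:1],vs[1:]]:
        b,f=fit(v,VISE,[.533,-.32,.18],0); print(h,np.round(b,4),round(f,3))
E
python3 b.py
```

```text
top 1272
scene 1019
0.018 [ 0.5316 -0.3208  0.1817] 0.078
0.018 [ 0.5308 -0.3202  0.1763] 0.094
0.018 [ 0.5318 -0.3221  0.1851] 0.056
0.024 [ 0.5315 -0.3208  0.1846] 0.066
0.024 [ 0.5316 -0.3199  0.1713] 0.08
0.024 [ 0.5317 -0.3213  0.1894] 0.048
0.03 [ 0.5314 -0.3199  0.1898] 0.064
0.03 [ 0.5313 -0.3189  0.1903] 0.078
0.03 [ 0.5315 -0.3202  0.1879] 0.047
```

```bash
cat > g.py <<'E'
# usage: g.py x y z yaw [x y z yaw ...]  : tool-frame shifts (cm) from present pose, tool-y along yaw (mod pi)
import sys,numpy as np
from scipy.spatial.transform import Rotation as Ro
from bench import sensors
o=sensors.get_obs(); w,x,y,z=o["tcp_rot"]; R=Ro.from_quat([x,y,z,w]).as_matrix()
print("t",round(o["time"],2),"tcp",np.round(o["tool_pos"],4),"yaw",round(np.arctan2(R[1,1],R[0,1]),3),"xax",np.round(R[:,0],3),"q6",round(o["qpos"][5],2),"F",np.round(o["contact_force"],1),"gap",round(o["finger_gap"],4))
A=list(map(float,sys.argv[1:]))
for i in range(0,len(A),4):
    d=R.T@(np.array(A[i:i+3])-o["tool_pos"])*100
    cy=np.arctan2(R[1,1],R[0,1]); dy=(A[i+3]-cy+np.pi/2)%np.pi-np.pi/2
    print("offset",np.round(d,2),"spin",round(-dy,3), "rows>=",round(max(np.linalg.norm(d)/5,abs(dy)/.15),1))
E
python3 g.py .6547 .209 .14 -.045 .6547 .209 .016 -.045 .5838 -.0536 .2 .095
```

```text
t 2.1 tcp [0.1538 0.6315 0.2393] yaw 1.332 xax [ 0. -0. -1.] q6 -0.08 F [-0.1 -0.3 -0.6] gap 0.0856
offset [  9.94 -29.21  58.67] spin 1.377 rows>= 13.3
offset [ 22.34 -29.21  58.66] spin 1.377 rows>= 13.8
offset [  3.94 -56.4   57.99] spin 1.237 rows>= 16.2
```

Request:
play_rows --jaw '[1, 1, 1, 1, 1]' --pt "4 -29.2 58.7" --pt "4 -29.2 58.7" --pt "4 -29.2 58.7" --pt "4 -29.2 58.7" --pt "4 -29.2 58.7" --spin '[1.377, 1.377, 1.377, 1.377, 1.377]'

```text
time: 2.6
tool_pos: [0.3458, 0.4693, 0.2242]
tcp_rot: [0.622, 0.338, 0.621, -0.337]
contact_force: [1.2, 0.4, -0.4]
finger_gap: 0.0856
```

```bash
python3 g.py .6547 .209 .2 -.045
```

```text
t 2.6 tcp [0.3458 0.4693 0.2242] yaw 0.576 xax [ 0.     0.001 -1.   ] q6 0.27 F [ 1.2  0.4 -0.4] gap 0.0856
offset [ 2.43 11.72 38.66] spin 0.621 rows>= 8.1
```

Request:
play_rows --jaw '[1, 1, 1, 1, 1]' --pt "2.4 11.7 38.7" --pt "2.4 11.7 38.7" --pt "2.4 11.7 38.7" --pt "2.4 11.7 38.7" --pt "2.4 11.7 38.7" --spin '[0.62, 0.62, 0.62, 0.62, 0.62]'

```text
time: 3.1
tool_pos: [0.5376, 0.3093, 0.2094]
tcp_rot: [0.49, 0.51, 0.49, -0.51]
contact_force: [-0.1, -0.3, 0.5]
finger_gap: 0.085
```

```bash
python3 g.py .6547 .209 .08 -.045
```

```text
t 3.1 tcp [0.5376 0.3093 0.2094] yaw -0.041 xax [ 0.  0. -1.] q6 0.48 F [-0.1 -0.3  0.5] gap 0.085
offset [12.95 12.11  9.55] spin 0.004 rows>= 4.0
```

Request:
play_rows --jaw '[1, 1, 1, 1, 1]' --pt "6 12.1 9.6" --pt "9 12.1 9.6" --pt "12 12.1 9.6" --pt "12 12.1 9.6" --pt "12 12.1 9.6" --spin '[0, 0, 0, 0, 0]'

```text
time: 3.6
tool_pos: [0.6516, 0.2063, 0.0814]
tcp_rot: [-0.488, -0.507, -0.491, 0.514]
contact_force: [-1.5, -0.3, -0.5]
finger_gap: 0.0851
```

```bash
python3 g.py .6547 .209 .018 -.045; python3 loc.py
```

```text
t 3.6 tcp [0.6516 0.2063 0.0814] yaw -0.042 xax [-0.011 -0.003 -1.   ] q6 0.27 F [-1.5 -0.3 -0.5] gap 0.0851
offset [ 6.33  0.37 -0.31] spin 0.003 rows>= 1.3
[0.528 0.381 0.025] 0.87 2
   [0.5267 0.3819 3.3194] 0.126
   [0.5269 0.3821 3.3243] 0.184
   [0.5264 0.3827 3.32  ] 0.066
[0.413 0.387 0.025] 0.66 2
   [0.413  0.3871 2.7944] 0.168
   [0.4132 0.386  2.8374] 0.09
   [ 0.4128  0.3884 -0.3221] 0.23
```

Request:
play_rows --jaw '[1, 1, 1, 1, 1]' --pt "0.5 0.3 -0.3" --pt "3.5 0.3 -0.3" --pt "5.5 0.3 -0.3" --pt "6.3 0.3 -0.3" --pt "6.3 0.3 -0.3" --spin '[0, 0, 0, 0, 0]'

```text
time: 4.3
tool_pos: [0.6558, 0.2139, 0.0258]
tcp_rot: [-0.49, -0.509, -0.491, 0.509]
contact_force: [0.5, 0.4, 0.1]
finger_gap: 0.0854
```

```bash
python3 - <<'E'
from h import *
c=optics.capture("scene"); p=proj(c,np.array([[.6547,.209,.03]]))[0]; print(p)
x,y=map(int,p); cv2.imwrite("pics/s1.png",cv2.resize(c["color"][y-45:y+35,x-50:x+50],None,fx=6,fy=6,interpolation=cv2.INTER_CUBIC))
E
python3 g.py .6547 .209 .018 -.045
```

```text
[289.44733795 218.34971002]
t 4.35 tcp [0.6567 0.214  0.0271] yaw -0.037 xax [ 0.001  0.    -1.   ] q6 0.27 F [-0.3  0.   0.8] gap 0.0852
offset [ 0.91 -0.18  0.5 ] spin 0.008 rows>= 0.2
```

View pics/s1.png

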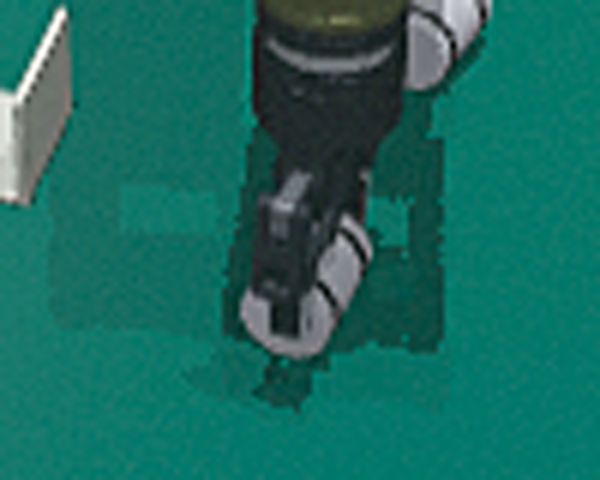

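Request:
play_rows --jaw '[1, 1, 0, 0, 0]' --pt "0.8 -0.2 0.5" --pt "0.8 -0.2 0.5" --pt "0.8 -0.2 0.5" --pt "0.8 -0.2 0.5" --pt "0.8 -0.2 0.5" --spin '[0, 0, 0, 0, 0]'

```text
time: 4.85
tool_pos: [0.6552, 0.2084, 0.0193]
tcp_rot: [0.491, 0.51, 0.49, -0.509]
contact_force: [0.2, -0.1, 2.7]
finger_gap: 0.0672
```

```bash
python3 g.py .6547 .209 .2 -.045
```

```text
t 4.85 tcp [0.6552 0.2084 0.0193] yaw -0.038 xax [ 0.002  0.    -1.   ] q6 0.27 F [ 0.2 -0.1  2.7] gap 0.0672
offset [-18.07  -0.02  -0.07] spin 0.007 rows>= 3.6
```

Request:
play_rows --jaw '[0, 0, 0, 0, 0]' --pt "-2 0 0" --pt "-6 0 0" --pt "-10 0 0" --pt "-12 0 0" --pt "-12 0 0" --spin '[0, 0, 0, 0, 0]'

```text
time: 5.35
tool_pos: [0.6567, 0.2088, 0.1429]
tcp_rot: [0.492, 0.512, 0.489, -0.507]
contact_force: [0.3, -0.2, -1.4]
finger_gap: 0.0674
```

```bash
python3 g.py .5791 -.0038 .14 .095
```

```text
t 5.35 tcp [0.6567 0.2088 0.1429] yaw -0.038 xax [ 0.007  0.002 -1.   ] q6 0.27 F [ 0.3 -0.2 -1.4] gap 0.0674
offset [ 0.19 -6.95 21.54] spin -0.133 rows>= 4.5
```

Request:
play_rows --jaw '[0, 0, 0, 0, 0]' --pt "0 -1 3" --pt "0 -2.5 8" --pt "0 -4.2 13" --pt "0 -5.8 18" --pt "0 -7 21.5" --spin '[-0.03, -0.06, -0.1, -0.13, -0.133]'

```text
time: 5.85
tool_pos: [0.5736, -0.0056, 0.1352]
tcp_rot: [0.522, 0.474, 0.525, -0.477]
contact_force: [1.0, -0.4, -1.8]
finger_gap: 0.0675
```

Request:
play_rows --jaw '[0, 0]' --pt "0 0 0" --pt "0 0 0" --spin '[0, 0]'

```text
time: 6.05
tool_pos: [0.5747, -0.0047, 0.1359]
tcp_rot: [0.522, 0.476, 0.524, -0.477]
contact_force: [0.0, 0.9, -1.2]
finger_gap: 0.0672
```

```bash
python3 g.py .5791 -.0038 .05 .095;  python3 - <<'E'
from h import *
c=optics.capture("scene"); p=proj(c,np.array([[.58,-.05,.08]]))[0]; print(p)
x,y=map(int,p); cv2.imwrite("pics/s2.png",cv2.resize(c["color"][y-50:y+50,x-60:x+65],None,fx=6,fy=6,interpolation=cv2.INTER_CUBIC))
E
```

```text
t 6.05 tcp [ 0.5747 -0.0047  0.1359] yaw 0.093 xax [-0.003  0.001 -1.   ] q6 -0.19 F [ 0.   0.9 -1.2] gap 0.0672
offset [ 8.59  0.47 -0.04] spin -0.002 rows>= 1.7
[224.28975359 176.62262754]
```

View pics/s2.png

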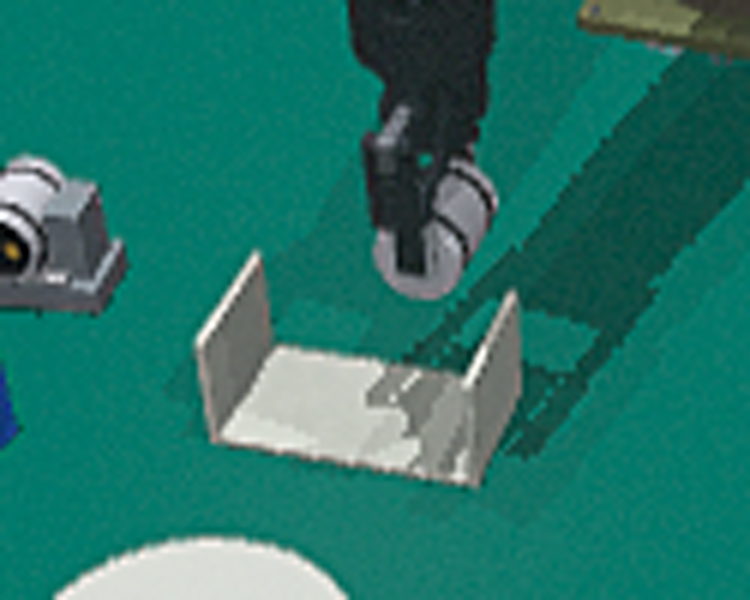

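```bash
cat > held.py <<'E'
# held can: fit xy in scene view with hull of mask, z = tcp + arg
from h import *
import sys
dz=float(sys.argv[1]); o=sensors.get_obs(); t=o["tool_pos"]
w,x,y,z=o["tcp_rot"]
from scipy.spatial.transform import Rotation as Ro
R=Ro.from_quat([x,y,z,w]).as_matrix(); yaw=np.arctan2(R[1,1],R[0,1])
c=optics.capture("scene"); p=proj(c,(t+[0,0,dz])[None])[0]
for n in ("C1","V"):
  for d in silhouettes("scene",n):
    v,u=np.nonzero(d["mask"]); 
    if np.hypot(u.mean()-p[0],v.mean()-p[1])>14: continue
    h=cv2.convexHull(np.c_[u,v].astype(np.int32)); m=np.zeros((384,512),np.uint8); cv2.fillConvexPoly(m,h,1)
    b,f=fit([(c,m>0)],[CAN],[t[0],t[1],yaw],t[2]+dz)
    e=b[:2]-t[:2]; print(n,d["score"],len(u),"fit",np.round(b,4),round(f,3),"along",round(e@[np.cos(yaw),np.sin(yaw)],4),"lateral(+left)",round(e@[-np.sin(yaw),np.cos(yaw)],4))
E
python3 held.py .0057; python3 g.py .5791 -.0038 .06 .095
```

```text
C1 0.5 134 fit [ 0.5647 -0.0038  0.2471] 0.499 along -0.0106 lateral(+left) 0.001
t 6.25 tcp [ 0.5763 -0.0028  0.1375] yaw 0.097 xax [-0.001  0.    -1.   ] q6 -0.19 F [ 0.2  0.9 -2.3] gap 0.0676
offset [7.75 0.28 0.13] spin 0.002 rows>= 1.6
```

Request:
play_rows --jaw '[0, 0, 0, 0]' --pt "3 0.15 0" --pt "6 0.15 0" --pt "7.5 0.15 0" --pt "7.5 0.15 0" --spin '[0, 0, 0, 0]'

```text
time: 6.65
tool_pos: [0.5761, -0.0034, 0.0604]
tcp_rot: [0.522, 0.474, 0.525, -0.477]
contact_force: [-1.3, -2.2, -3.2]
finger_gap: 0.0673
```

```bash
python3 - <<'E'
from h import *
optics.capture("scene");c=optics.capture("scene"); p=proj(c,np.array([[.58,-.05,.06]]))[0]; print(p)
x,y=map(int,p); cv2.imwrite("pics/s3.png",cv2.resize(c["color"][y-50:y+50,x-60:x+65],None,fx=6,fy=6,interpolation=cv2.INTER_CUBIC))
E
python3 g.py .5791 -.0038 .0253 .095
```

```text
[224.72835942 181.23329156]
t 6.75 tcp [ 0.5778 -0.0033  0.0634] yaw 0.096 xax [-0.001  0.    -1.   ] q6 -0.19 F [-0.  -0.8 -2.7] gap 0.0673
offset [3.81 0.13 0.06] spin 0.001 rows>= 0.8
```

View pics/s3.png

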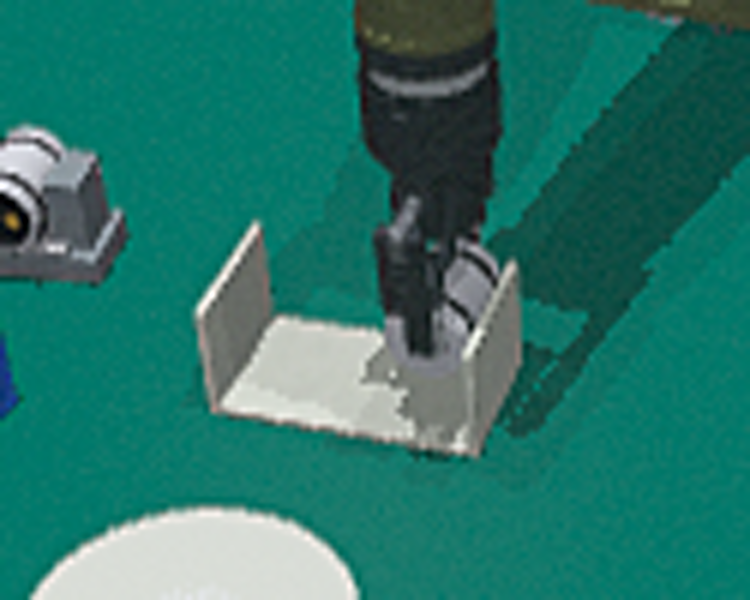

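Request:
play_rows --jaw '[0, 0, 0, 0, 0]' --pt "1.2 0 0" --pt "2.4 0 0" --pt "3.2 0 0" --pt "3.6 0 0" --pt "3.6 0 0" --spin '[0, 0, 0, 0, 0]'

```text
time: 7.25
tool_pos: [0.577, -0.0036, 0.0262]
tcp_rot: [0.523, 0.475, 0.524, -0.476]
contact_force: [0.7, 1.1, -2.4]
finger_gap: 0.0671
```

```bash
python3 g.py .5791 -.0038 .0253 .095
```

```text
t 7.25 tcp [ 0.577  -0.0036  0.0262] yaw 0.095 xax [-0.002  0.    -1.   ] q6 -0.19 F [ 0.7  1.1 -2.4] gap 0.0671
offset [0.09 0.2  0.04] spin -0.0 rows>= 0.0
```

Request:
play_rows --jaw '[0, 0, 1, 1, 1]' --pt "0.15 0.15 0" --pt "0.2 0.15 0" --pt "0.2 0.15 0" --pt "0.2 0.15 0" --pt "0.2 0.15 0" --spin '[0, 0, 0, 0, 0]'

```text
time: 7.75
tool_pos: [0.5799, -0.0037, 0.026]
tcp_rot: [0.524, 0.476, 0.523, -0.475]
contact_force: [-1.0, 0.1, 0.5]
finger_gap: 0.0856
```

Request:
play_rows --jaw '[1, 1, 1, 1, 1]' --pt "-1 0 0" --pt "-4 0 0" --pt "-8 0 0" --pt "-12 0 0" --pt "-16 0 0" --spin '[0, 0, 0, 0, 0]'

```text
time: 8.25
tool_pos: [0.5792, -0.0036, 0.1879]
tcp_rot: [0.523, 0.476, 0.523, -0.475]
contact_force: [1.6, -0.2, -0.2]
finger_gap: 0.0853
```

```bash
python3 g.py .4095 .2145 .15 -.19
```

```text
t 8.25 tcp [ 0.5792 -0.0036  0.1879] yaw 0.095 xax [ 0.001 -0.    -1.   ] q6 -0.19 F [ 1.6 -0.2 -0.2] gap 0.0853
offset [  3.77 -14.82 -23.32] spin 0.285 rows>= 5.6
```

Request:
play_rows --jaw '[1, 1, 1, 1, 1]' --pt "0 -3 -5" --pt "0 -6 -9.3" --pt "0 -8.5 -13.3" --pt "0 -11 -17.4" --pt "2 -13.5 -21.5" --spin '[0.06, 0.12, 0.18, 0.24, 0.285]'

```text
time: 8.75
tool_pos: [0.4292, 0.1939, 0.1715]
tcp_rot: [0.451, 0.548, 0.449, -0.543]
contact_force: [1.2, 0.9, 0.0]
finger_gap: 0.0853
```

```bash
python3 loc.py; python3 g.py .4095 .2145 .07 -.19
```

```text
[0.414 0.386 0.025] 0.66 2
   [0.414  0.3868 2.7434] 0.134
   [0.4138 0.3862 2.7671] 0.054
   [0.4115 0.3888 2.7398] 0.193
[ 0.58  -0.005  0.025] 0.53 2
   [ 0.5793 -0.0055  0.0968] 0.28
   [ 0.5801 -0.0051  3.1874] 0.054
   [ 0.5707 -0.0107  3.4111] 0.407
[0.527 0.382 0.025] 0.53 2
   [0.5261 0.3823 0.1884] 0.088
   [0.5263 0.3812 0.2057] 0.066
   [0.5262 0.3835 3.3144] 0.087
t 8.95 tcp [0.4281 0.1927 0.1684] yaw -0.187 xax [ 0.001 -0.    -1.   ] q6 0.5 F [0.5 0.4 0. ] gap 0.0855
offset [ 9.84 -2.24 -1.79] spin 0.003 rows>= 2.0
```

Request:
play_rows --jaw '[1, 1, 1, 1, 1]' --pt "3 -2.2 -1.8" --pt "7 -2.2 -1.8" --pt "8.8 -2.2 -1.8" --pt "8.8 -2.2 -1.8" --pt "8.8 -2.2 -1.8" --spin '[0, 0, 0, 0, 0]'

```text
time: 9.45
tool_pos: [0.4119, 0.2133, 0.081]
tcp_rot: [0.45, 0.546, 0.45, -0.545]
contact_force: [0.9, 0.4, 0.1]
finger_gap: 0.0856
```

```bash
cat > pic.py <<'E'
from h import *
import sys
n,x,y,z,nm=sys.argv[1],*map(float,sys.argv[2:5]),sys.argv[5]
c=optics.capture(n); p=proj(c,np.array([[x,y,z]]))[0]; print("centre px",p)
u,v=map(int,p); u0=max(0,u-60); v0=max(0,v-50)
cv2.imwrite(f"pics/{nm}.png",cv2.resize(c["color"][v0:v0+100,u0:u0+125],None,fx=6,fy=6,interpolation=cv2.INTER_CUBIC))
E
python3 pic.py scene .4095 .2145 .03 s4; python3 g.py .4095 .2145 .0185 -.19
```

```text
centre px [310.07319898 175.70581856]
t 9.5 tcp [0.4124 0.2136 0.0818] yaw -0.191 xax [ 0.003  0.001 -1.   ] q6 0.55 F [-0.1 -1.   0.9] gap 0.0855
offset [ 6.33 -0.32 -0.02] spin -0.001 rows>= 1.3
```

View pics/s4.png

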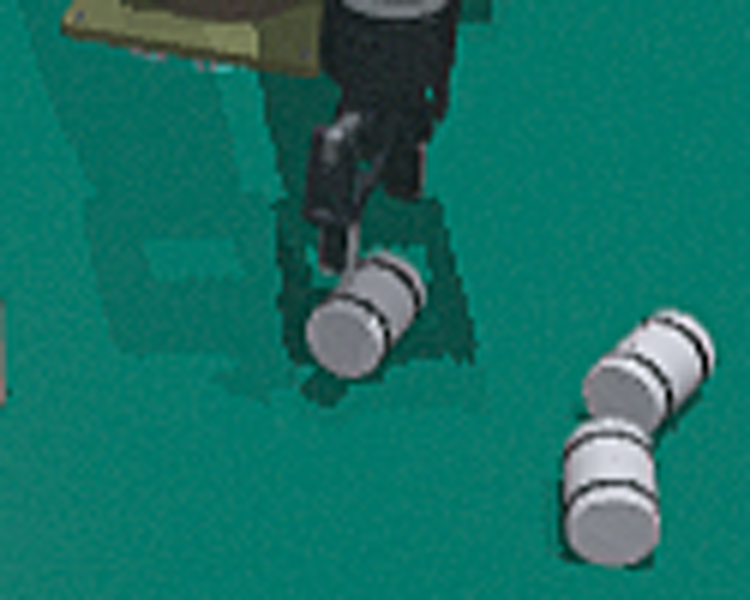

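Request:
play_rows --jaw '[1, 1, 1, 1, 0.6]' --pt "2 -0.3 0" --pt "4.5 -0.3 0" --pt "6.2 -0.3 0" --pt "6.2 -0.3 0" --pt "6.2 -0.3 0" --spin '[0, 0, 0, 0, 0]'

```text
time: 10.0
tool_pos: [0.4091, 0.2146, 0.0196]
tcp_rot: [0.45, 0.546, 0.45, -0.544]
contact_force: [-0.9, -0.3, 0.7]
finger_gap: 0.0735
```

Request:
play_rows --jaw '[0, 0, 0]' --pt "0 0 0" --pt "0 0 0" --pt "0 0 0" --spin '[0, 0, 0]'

```text
time: 10.3
tool_pos: [0.4096, 0.215, 0.0202]
tcp_rot: [0.451, 0.547, 0.45, -0.544]
contact_force: [0.8, -1.3, 6.8]
finger_gap: 0.0669
```

Request:
play_rows --jaw '[0, 0, 0, 0, 0]' --pt "-2 0 0" --pt "-6 0 0" --pt "-10 0 0" --pt "-12 0 0" --pt "-12 0 0" --spin '[0, 0, 0, 0, 0]'

```text
time: 10.8
tool_pos: [0.4098, 0.2153, 0.142]
tcp_rot: [0.451, 0.548, 0.449, -0.542]
contact_force: [0.5, -0.7, -2.2]
finger_gap: 0.0672
```

```bash
python3 g.py .5885 -.1034 .15 .095
```

```text
t 10.8 tcp [0.4098 0.2153 0.142 ] yaw -0.19 xax [ 0.008  0.003 -1.   ] q6 0.56 F [ 0.5 -0.7 -2.2] gap 0.0672
offset [-0.76 23.57 27.92] spin -0.285 rows>= 7.3
```

Request:
play_rows --jaw '[0, 0, 0, 0, 0]' --pt "0 2 2.4" --pt "0 4.8 5.7" --pt "0 7.6 9" --pt "0 10.4 12.3" --pt "0 13.2 15.6" --spin '[-0.06, -0.12, -0.18, -0.24, -0.285]'

```text
time: 11.3
tool_pos: [0.5069, 0.0347, 0.1355]
tcp_rot: [0.523, 0.474, 0.525, -0.476]
contact_force: [0.0, 0.6, -1.8]
finger_gap: 0.0672
```

```bash
python3 g.py .5885 -.1034 .15 .095
```

```text
t 11.3 tcp [0.5069 0.0347 0.1355] yaw 0.097 xax [-0.003  0.    -1.   ] q6 -0.13 F [ 0.   0.6 -1.8] gap 0.0672
offset [-1.48  6.78 14.54] spin 0.002 rows>= 3.2
```

Request:
play_rows --jaw '[0, 0, 0, 0, 0]' --pt "-1 2 4" --pt "-1 4 8.5" --pt "-1 6 12.5" --pt "-1 6.9 14.8" --pt "-1 6.9 14.8" --spin '[0, 0, 0, 0, 0]'

```text
time: 11.8
tool_pos: [0.5903, -0.1073, 0.1453]
tcp_rot: [0.522, 0.476, 0.523, -0.477]
contact_force: [-1.4, 0.5, -2.0]
finger_gap: 0.0672
```

Request:
play_rows --jaw '[0, 0, 0, 0]' --pt "2 0 0" --pt "5 0 0" --pt "7.3 0 0" --pt "7.3 0 0" --spin '[0, 0, 0, 0]'

```text
time: 12.2
tool_pos: [0.5856, -0.1026, 0.0686]
tcp_rot: [0.52, 0.474, 0.527, -0.477]
contact_force: [-0.2, 0.3, -2.0]
finger_gap: 0.0673
```

```bash
python3 pic.py scene .58 -.05 .06 s5; python3 g.py .5885 -.1034 .026 .095
```

```text
centre px [224.72835942 181.23329156]
t 12.25 tcp [ 0.5875 -0.1031  0.0712] yaw 0.096 xax [-0.007  0.002 -1.   ] q6 -0.36 F [ 0.1 -0.6 -1.5] gap 0.0673
offset [4.52 0.13 0.05] spin 0.001 rows>= 0.9
```

View pics/s5.png

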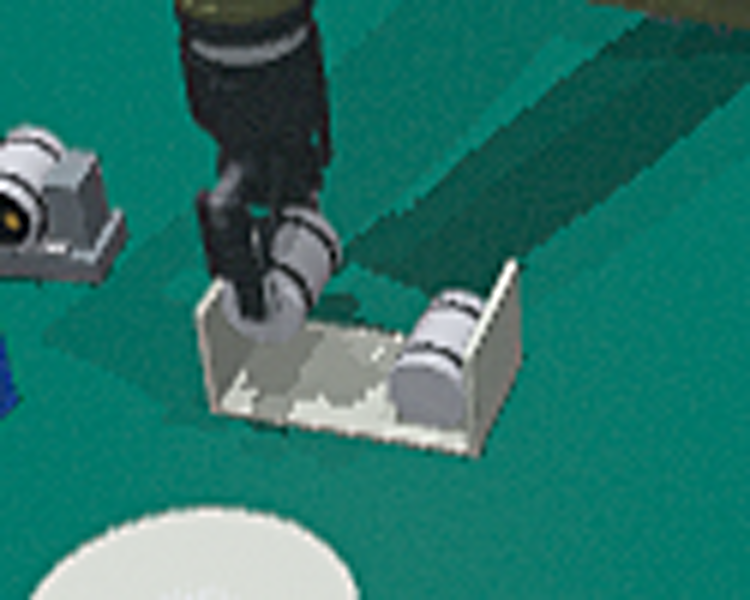

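Request:
play_rows --jaw '[0, 0, 0, 0, 0]' --pt "1.5 0 0" --pt "3 0 0" --pt "4 0 0" --pt "4.3 0 0" --pt "4.3 0 0" --spin '[0, 0, 0, 0, 0]'

```text
time: 12.75
tool_pos: [0.59, -0.1044, 0.0311]
tcp_rot: [0.523, 0.475, 0.524, -0.476]
contact_force: [0.7, 0.4, -1.8]
finger_gap: 0.0671
```

```bash
python3 g.py .5885 -.1034 .026 .095
```

```text
t 12.75 tcp [ 0.59   -0.1044  0.0311] yaw 0.095 xax [-0.001  0.    -1.   ] q6 -0.36 F [ 0.7  0.4 -1.8] gap 0.0671
offset [ 0.51 -0.14 -0.11] spin -0.0 rows>= 0.1
```

Request:
play_rows --jaw '[0, 0, 0]' --pt "0.3 -0.1 -0.1" --pt "0.5 -0.1 -0.1" --pt "0.5 -0.1 -0.1" --spin '[0, 0, 0]'

```text
time: 13.05
tool_pos: [0.5894, -0.1036, 0.027]
tcp_rot: [0.523, 0.476, 0.523, -0.476]
contact_force: [-0.0, 0.4, -1.8]
finger_gap: 0.0671
```

Request:
play_rows --jaw '[1, 1, 1]' --pt "0 0 0" --pt "0 0 0" --pt "0 0 0" --spin '[0, 0, 0]'

```text
time: 13.35
tool_pos: [0.5899, -0.1038, 0.0276]
tcp_rot: [0.524, 0.476, 0.523, -0.475]
contact_force: [0.8, 0.2, 0.2]
finger_gap: 0.0853
```

Request:
play_rows --jaw '[1, 1, 1, 1, 1]' --pt "-1 0 0" --pt "-4 0 0" --pt "-8 0 0" --pt "-12 0 0" --pt "-16 0 0" --spin '[0, 0, 0, 0, 0]'

```text
time: 13.85
tool_pos: [0.5893, -0.1036, 0.1895]
tcp_rot: [0.523, 0.476, 0.523, -0.476]
contact_force: [0.8, -0.5, 0.3]
finger_gap: 0.0854
```

```bash
python3 loc.py;python3 g.py .526 .3825 .17 .195
```

```text
[0.411 0.387 0.025] 0.77 2
   [0.4114 0.3874 2.7948] 0.098
   [0.4122 0.3865 2.799 ] 0.058
   [ 0.4088  0.3885 -0.3716] 0.112
[ 0.582 -0.005  0.025] 0.67 2
   [ 0.5795 -0.0061  0.0955] 0.251
   [ 0.581  -0.005   3.1938] 0.108
   [ 0.5724 -0.0115  0.2047] 0.287
[0.525 0.381 0.025] 0.63 2
   [0.5253 0.3826 3.3706] 0.11
   [0.5253 0.3811 0.2024] 0.087
   [0.5245 0.3844 0.1822] 0.082
[ 0.59  -0.099  0.025] 0.38 1
   [ 0.5947 -0.016  -0.321 ] 1.0
   [ 0.5947 -0.016  -0.321 ] 1.0
t 14.05 tcp [ 0.5903 -0.1039  0.1895] yaw 0.095 xax [ 0.004 -0.001 -1.   ] q6 -0.36 F [-0.9 -0.3 -0.4] gap 0.0852
offset [  1.87  -1.79 -49.03] spin -0.1 rows>= 9.8
```

Request:
play_rows --jaw '[1, 1, 1, 1, 1]' --pt "0 -0.2 -4.5" --pt "0 -0.4 -9.5" --pt "0 -0.6 -14.5" --pt "0 -0.8 -19.5" --pt "0 -1 -24.5" --spin '[-0.1, -0.1, -0.1, -0.1, -0.1]'

```text
time: 14.55
tool_pos: [0.5545, 0.1407, 0.185]
tcp_rot: [0.545, 0.448, 0.547, -0.45]
contact_force: [2.0, -0.6, 0.5]
finger_gap: 0.0854
```

Request:
play_rows --jaw '[1, 1, 1, 1, 1]' --pt "0 2.2 -5" --pt "0 2.2 -10" --pt "0 2.2 -15" --pt "0 2.2 -20" --pt "0 2.2 -23" --spin '[0, 0, 0, 0, 0]'

```text
time: 15.05
tool_pos: [0.5311, 0.3714, 0.1846]
tcp_rot: [0.546, 0.447, 0.547, -0.45]
contact_force: [0.4, 0.8, -0.0]
finger_gap: 0.0855
```

```bash
python3 loc.py;python3 g.py .5258 .3825 .09 .195;  python3 pic.py scene .58 -.05 .06 s6;python3 pic.py top .58 -.05 .06 t6
```

```text
[ 0.58  -0.005  0.025] 0.57 2
   [ 0.5777 -0.0077  3.2306] 0.29
   [ 0.579  -0.0058  0.1083] 0.268
   [ 0.5756 -0.0098  3.324 ] 0.277
[0.529 0.374 0.025] 0.51 2
   [0.5263 0.3805 3.4468] 0.343
   [0.5275 0.3749 3.241 ] 0.328
   [0.5252 0.3855 3.2785] 0.204
t 15.25 tcp [0.5321 0.369  0.1848] yaw 0.197 xax [-0.003 -0.002 -1.   ] q6 0.33 F [ 0.7 -0.8 -0.5] gap 0.0853
offset [ 9.48 -0.32 -1.46] spin 0.002 rows>= 1.9
centre px [224.72835942 181.23329156]
centre px [295.28918722 209.35391222]
```

View pics/s6.png

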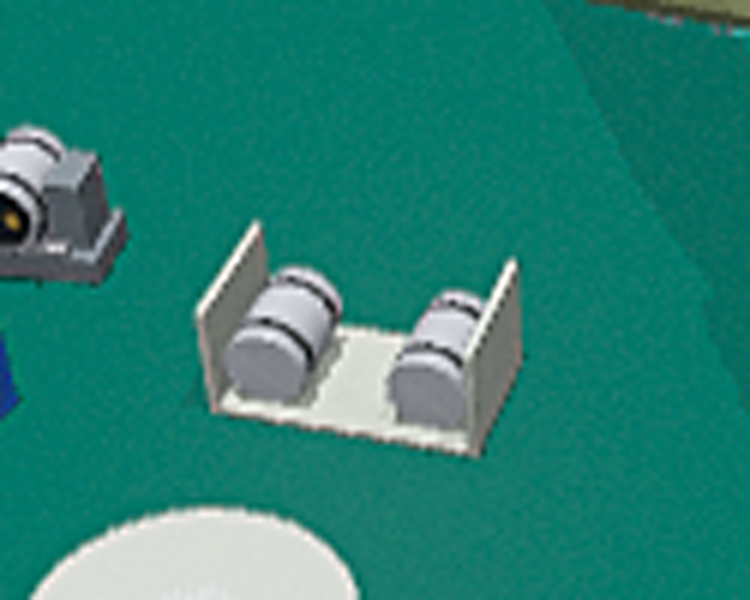

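View pics/t6.png

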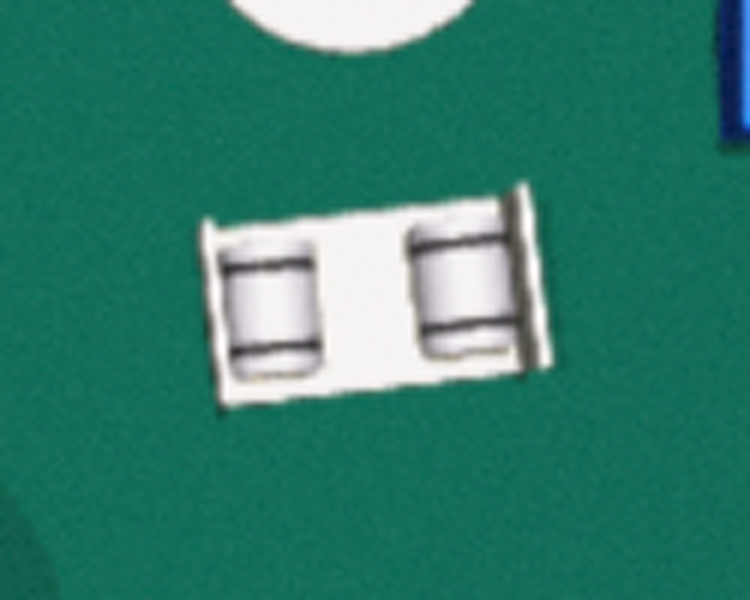

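Request:
play_rows --jaw '[1, 1, 1, 1, 1]' --pt "3 -0.3 -1.4" --pt "7 -0.3 -1.4" --pt "9.3 -0.3 -1.4" --pt "9.3 -0.3 -1.4" --pt "9.3 -0.3 -1.4" --spin '[0, 0, 0, 0, 0]'

```text
time: 15.85
tool_pos: [0.528, 0.381, 0.094]
tcp_rot: [0.546, 0.449, 0.546, -0.45]
contact_force: [0.0, -0.4, 0.4]
finger_gap: 0.0857
```

```bash
python3 pic.py scene .5258 .3825 .03 s7; python3 g.py .5258 .3825 .0185 .195
```

```text
centre px [350.90596957 205.24754268]
t 15.9 tcp [0.5288 0.3818 0.0956] yaw 0.194 xax [ 0.002  0.001 -1.   ] q6 0.35 F [-0.8  0.3  0.6] gap 0.0856
offset [ 7.71 -0.3  -0.13] spin -0.001 rows>= 1.5
```

View pics/s7.png

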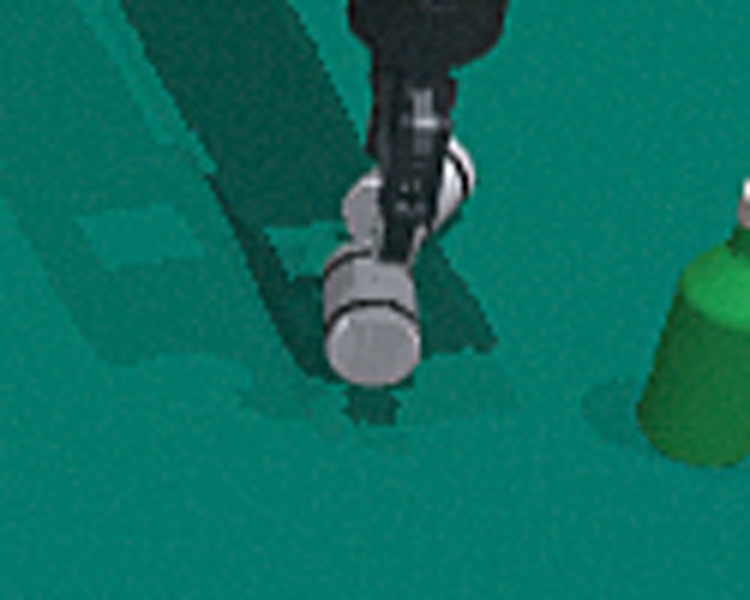

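Request:
play_rows --jaw '[1, 1, 1, 1, 0.6]' --pt "2.5 -0.25 -0.1" --pt "5.5 -0.25 -0.1" --pt "7.5 -0.25 -0.1" --pt "7.5 -0.25 -0.1" --pt "7.5 -0.25 -0.1" --spin '[0, 0, 0, 0, 0]'

```text
time: 16.4
tool_pos: [0.5263, 0.3832, 0.021]
tcp_rot: [0.547, 0.45, 0.546, -0.448]
contact_force: [0.9, -0.2, 0.2]
finger_gap: 0.0732
```

Request:
play_rows --jaw '[0, 0, 0]' --pt "0 0 0" --pt "0 0 0" --pt "0 0 0" --spin '[0, 0, 0]'

```text
time: 16.7
tool_pos: [0.5269, 0.3838, 0.022]
tcp_rot: [0.547, 0.451, 0.546, -0.447]
contact_force: [0.5, -0.7, 7.0]
finger_gap: 0.0671
```

Request:
play_rows --jaw '[0, 0, 0, 0, 0]' --pt "-2 0 0" --pt "-6 0 0" --pt "-10 0 0" --pt "-12 0 0" --pt "-12 0 0" --spin '[0, 0, 0, 0, 0]'

```text
time: 17.2
tool_pos: [0.527, 0.384, 0.1438]
tcp_rot: [0.547, 0.452, 0.545, -0.446]
contact_force: [0.2, -0.3, -2.7]
finger_gap: 0.0673
```

```bash
python3 g.py .5838 -.0536 .15 .095
```

```text
t 17.2 tcp [0.527  0.384  0.1438] yaw 0.195 xax [ 0.007  0.004 -1.   ] q6 0.35 F [ 0.2 -0.3 -2.7] gap 0.0673
offset [-0.77 -2.9  44.03] spin 0.1 rows>= 8.8
```

Request:
play_rows --jaw '[0, 0, 0, 0, 0]' --pt "-0.5 -0.3 4" --pt "-0.5 -0.6 8.5" --pt "-0.5 -1 13" --pt "-0.5 -1.3 18" --pt "-0.5 -1.6 22.5" --spin '[0.03, 0.06, 0.1, 0.1, 0.1]'

```text
time: 17.7
tool_pos: [0.5512, 0.1566, 0.1413]
tcp_rot: [0.522, 0.475, 0.524, -0.477]
contact_force: [-0.4, -0.0, -2.3]
finger_gap: 0.067
```

```bash
python3 g.py .5838 -.0536 .15 .095
```

```text
t 17.7 tcp [0.5512 0.1566 0.1413] yaw 0.095 xax [-0.004 -0.001 -1.   ] q6 0.09 F [-0.4 -0.  -2.3] gap 0.067
offset [-0.86  1.24 21.24] spin 0.0 rows>= 4.3
```

Request:
play_rows --jaw '[0, 0, 0, 0, 0]' --pt "-0.6 0.3 4.5" --pt "-0.6 0.6 9" --pt "-0.6 0.9 14" --pt "-0.6 1.2 18.5" --pt "-0.6 1.2 20.8" --spin '[0, 0, 0, 0, 0]'

```text
time: 18.2
tool_pos: [0.5833, -0.0502, 0.1474]
tcp_rot: [0.522, 0.476, 0.523, -0.477]
contact_force: [0.2, 0.5, -1.7]
finger_gap: 0.0671
```

Request:
play_rows --jaw '[0, 0, 0, 0, 0]' --pt "0 0 0" --pt "2 0 0" --pt "4 0 0" --pt "5 0 0" --pt "5 0 0" --spin '[0, 0, 0, 0, 0]'

```text
time: 18.7
tool_pos: [0.5821, -0.0459, 0.0965]
tcp_rot: [0.521, 0.474, 0.525, -0.477]
contact_force: [-0.4, 0.1, -2.4]
finger_gap: 0.0673
```

Request:
play_rows --jaw '[0, 0]' --pt "0 0 0" --pt "0 0 0" --spin '[0, 0]'

```text
time: 18.9
tool_pos: [0.5852, -0.0468, 0.101]
tcp_rot: [0.524, 0.476, 0.523, -0.475]
contact_force: [0.3, 0.2, -2.0]
finger_gap: 0.0673
```

```bash
python3 pic.py scene .58 -.05 .06 s8; python3 g.py .5843 -.0536 .028 .095
```

```text
centre px [224.72835942 181.23329156]
t 18.95 tcp [ 0.5853 -0.047   0.1012] yaw 0.095 xax [ 0.002 -0.    -1.   ] q6 -0.27 F [ 0.1  0.5 -2.4] gap 0.0672
offset [ 7.32 -0.18  0.65] spin 0.0 rows>= 1.5
```

View pics/s8.png

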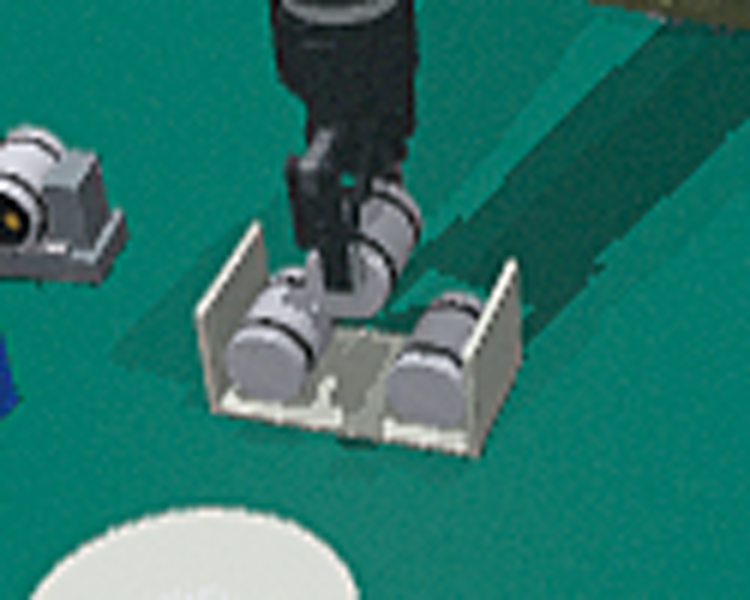

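Request:
play_rows --jaw '[0, 0, 0, 0, 0]' --pt "0.5 -0.1 0.65" --pt "2.5 -0.1 0.65" --pt "4 -0.1 0.65" --pt "4 -0.1 0.65" --pt "4 -0.1 0.65" --spin '[0, 0, 0, 0, 0]'

```text
time: 19.45
tool_pos: [0.5837, -0.0537, 0.0594]
tcp_rot: [0.523, 0.476, 0.524, -0.476]
contact_force: [-0.2, -0.3, -1.8]
finger_gap: 0.0672
```

```bash
python3 pic.py scene .58 -.05 .06 s9;python3 pic.py scene .58 -.05 .06 s9; python3 g.py .5843 -.0536 .028 .095
```

```text
centre px [224.72835942 181.23329156]
centre px [224.72835942 181.23329156]
t 19.55 tcp [ 0.5847 -0.0538  0.0607] yaw 0.095 xax [ 0.001 -0.    -1.   ] q6 -0.28 F [ 0.3  0.1 -2.2] gap 0.0673
offset [ 3.27 -0.05 -0.02] spin 0.0 rows>= 0.7
```

View pics/s9.png

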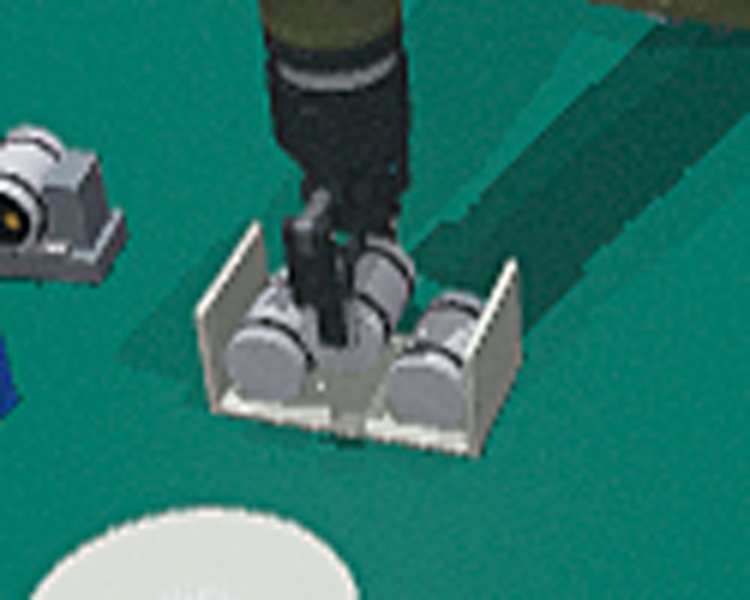

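```bash
cat > held2.py <<'E'
# overlay expected held can (at tcp + dz) outlines with lateral offsets on scene image
from h import *
import sys
from scipy.spatial.transform import Rotation as Ro
dz=float(sys.argv[1]); nm=sys.argv[2]; o=sensors.get_obs(); t=o["tool_pos"]
w,x,y,z=o["tcp_rot"]; R=Ro.from_quat([x,y,z,w]).as_matrix(); yaw=np.arctan2(R[1,1],R[0,1])
if abs(yaw)>np.pi/2: yaw-=np.sign(yaw)*np.pi
c=optics.capture("scene"); p=proj(c,t[None])[0]; u0,v0=int(p[0])-35,int(p[1])-40; k=10
im=c["color"][v0:v0+60,u0:u0+70]
im=cv2.resize(im,None,fx=k,fy=k,interpolation=cv2.INTER_CUBIC)
for lat,col in ((0,(0,255,0)),(.004,(0,0,255)),(-.004,(255,0,0))):
    P=place(CAN,t[0]-np.sin(yaw)*lat,t[1]+np.cos(yaw)*lat,yaw,t[2]+dz)
    q=((proj(c,P)+.5-[u0,v0])*k-.5).astype(np.float32)
    for s in (q[:40],q[40:]): cv2.polylines(im,[np.round(s).astype(int)],True,col,1)
cv2.imwrite(f"pics/{nm}.png",im)
E
python3 held2.py .003 h1
```

```text
(no output)
```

View pics/h1.png

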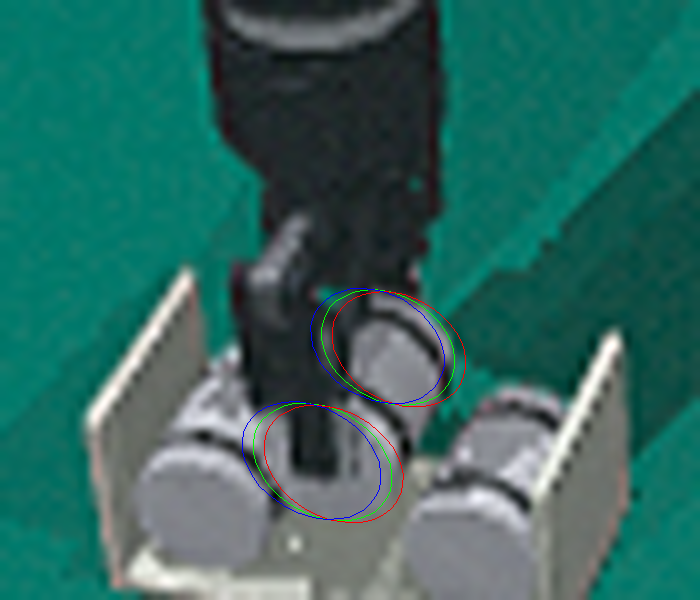

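Request:
play_rows --jaw '[0, 0, 0, 0, 0]' --pt "1.2 0 0" --pt "2.2 0 0" --pt "2.9 0 0" --pt "3.1 0 0" --pt "3.1 0 0" --spin '[0, 0, 0, 0, 0]'

```text
time: 20.1
tool_pos: [0.5839, -0.0536, 0.0284]
tcp_rot: [0.523, 0.476, 0.523, -0.476]
contact_force: [-0.0, -0.1, -1.3]
finger_gap: 0.0666
```

Request:
play_rows --jaw '[0, 0, 0]' --pt "0.1 0 0" --pt "0.2 0 0" --pt "0.2 0 0" --spin '[0, 0, 0]'

```text
time: 20.4
tool_pos: [0.5843, -0.0537, 0.028]
tcp_rot: [0.523, 0.476, 0.523, -0.476]
contact_force: [-3.7, 1.1, 4.3]
finger_gap: 0.0668
```

```bash
python3 held2.py .003 h2; python3 g.py .5843 -.0536 .028 .095
```

```text
t 20.45 tcp [ 0.5843 -0.0536  0.028 ] yaw 0.095 xax [ 0. -0. -1.] q6 -0.28 F [-4.  -0.2  5.1] gap 0.0674
offset [ 0. -0. -0.] spin 0.0 rows>= 0.0
```

View pics/h2.png

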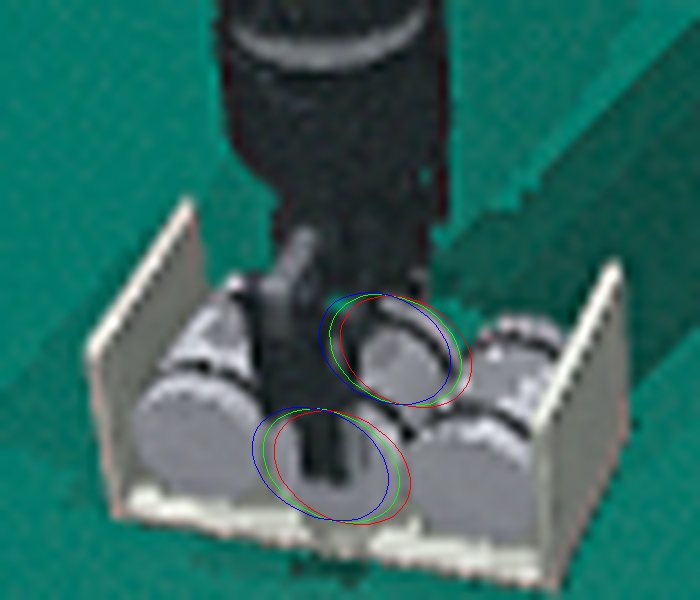

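On the floor, seated (z force +5 N). Release and retreat.

Request:
play_rows --jaw '[1, 1, 1]' --pt "0 0 0" --pt "0 0 0" --pt "0 0 0" --spin '[0, 0, 0]'

```text
time: 20.75
tool_pos: [0.5844, -0.0537, 0.0271]
tcp_rot: [0.523, 0.476, 0.523, -0.476]
contact_force: [0.3, 0.2, 0.1]
finger_gap: 0.0853
```

Request:
play_rows --jaw '[1, 1, 1, 1, 1]' --pt "-1 0 0" --pt "-4 0 0" --pt "-8 0 0" --pt "-12 0 0" --pt "-15 0 0" --spin '[0, 0, 0, 0, 0]'

```text
time: 21.25
tool_pos: [0.5851, -0.0538, 0.1808]
tcp_rot: [0.524, 0.476, 0.522, -0.475]
contact_force: [-0.5, 0.2, 0.4]
finger_gap: 0.0853
```

```bash
python3 loc.py | head -4;python3 g.py .412 .387 .17 -.35
```

```text
[0.412 0.388 0.025] 0.8 2
   [0.4126 0.3878 2.7582] 0.124
   [ 0.4126  0.3872 -0.3095] 0.116
   [0.4116 0.3887 2.7334] 0.11
t 21.45 tcp [ 0.5847 -0.0537  0.1785] yaw 0.095 xax [ 0.003 -0.001 -1.   ] q6 -0.28 F [-0.3 -0.3 -0.4] gap 0.0854
offset [  0.78 -13.01 -45.51] spin 0.445 rows>= 9.5
```

Request:
play_rows --jaw '[1, 1, 1, 1, 1]' --pt "0 -1.2 -4.5" --pt "0 -2.6 -9.2" --pt "0 -4 -14" --pt "0 -5.3 -18.7" --pt "0 -6.6 -23.4" --spin '[0.09, 0.18, 0.27, 0.36, 0.445]'

```text
time: 21.95
tool_pos: [0.494, 0.1743, 0.1748]
tcp_rot: [-0.404, -0.579, -0.405, 0.581]
contact_force: [1.1, 0.5, 0.2]
finger_gap: 0.0853
```

```bash
python3 loc.py;python3 g.py .4125 .3875 .17 -.36; python3 pic.py top .58 -.05 .06 t9
```

```text
[ 0.59  -0.106  0.025] 0.85 2
   [ 0.5886 -0.1064  0.107 ] 0.116
   [ 0.5894 -0.1061  3.2555] 0.062
   [ 0.5836 -0.1087  3.2788] 0.099
[ 0.584 -0.056  0.025] 0.74 2
   [ 0.5831 -0.0563  0.1417] 0.134
   [ 0.584  -0.0555  3.2852] 0.074
   [ 0.5774 -0.0577  0.143 ] 0.113
[0.413 0.386 0.025] 0.61 2
   [0.4134 0.3878 2.7841] 0.083
   [0.413  0.3862 2.788 ] 0.053
   [0.4149 0.3892 2.7831] 0.05
[ 0.579 -0.006  0.025] 0.61 2
   [ 0.5781 -0.0056  3.2682] 0.267
   [ 0.5791 -0.0057  0.1032] 0.079
   [ 0.5717 -0.0096  0.2421] 0.387
t 22.15 tcp [0.4948 0.1737 0.1751] yaw -0.347 xax [-0.003 -0.001 -1.   ] q6 0.58 F [ 0.5  0.1 -0.8] gap 0.085
offset [  0.51 -15.01 -17.31] spin 0.013 rows>= 4.6
centre px [295.28918722 209.35391222]
```

View pics/t9.png

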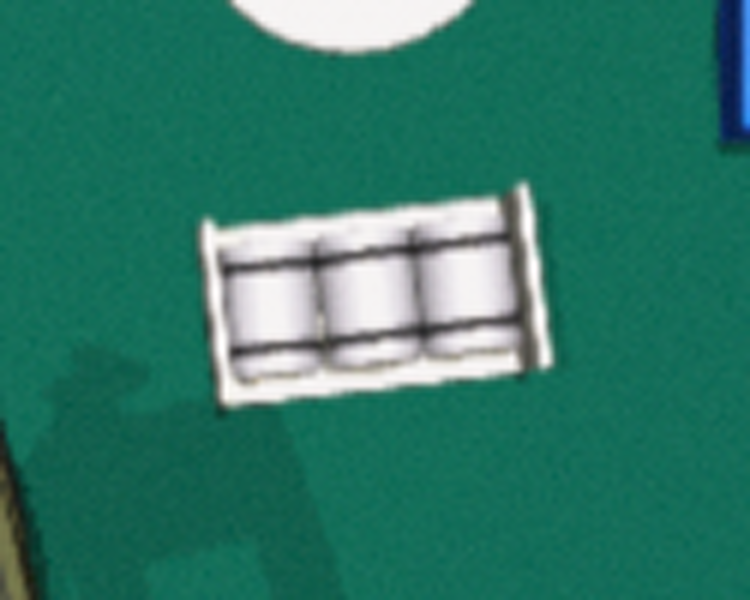

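Request:
play_rows --jaw '[1, 1, 1, 1, 1]' --pt "0 -4 -4.5" --pt "0 -7 -8" --pt "0 -10.3 -12" --pt "0 -13.5 -15.5" --pt "0 -15 -17.2" --spin '[0.01, 0.01, 0.01, 0.01, 0.01]'

```text
time: 22.7
tool_pos: [0.4139, 0.3872, 0.1762]
tcp_rot: [-0.402, -0.581, -0.402, 0.582]
contact_force: [1.6, -0.0, -0.3]
finger_gap: 0.0854
```

Request:
play_rows --jaw '[1, 1, 1, 1, 1]' --pt "0 0 0" --pt "3 0 0" --pt "7 0 0" --pt "8.5 0 0" --pt "8.5 0 0" --spin '[0, 0, 0, 0, 0]'

```text
time: 23.2
tool_pos: [0.4133, 0.3831, 0.0884]
tcp_rot: [-0.402, -0.579, -0.402, 0.584]
contact_force: [0.0, -0.5, 0.3]
finger_gap: 0.0858
```

```bash
python3 pic.py scene .413 .3875 .03 s10; python3 g.py .413 .3875 .0185 -.357
```

```text
centre px [357.5345492 185.8318646]
t 23.25 tcp [0.4145 0.3844 0.0908] yaw -0.362 xax [-0.002 -0.002 -1.   ] q6 1.01 F [-0.   0.2  0.7] gap 0.0855
offset [ 7.23 -0.24 -0.25] spin -0.005 rows>= 1.4
```

View pics/s10.png

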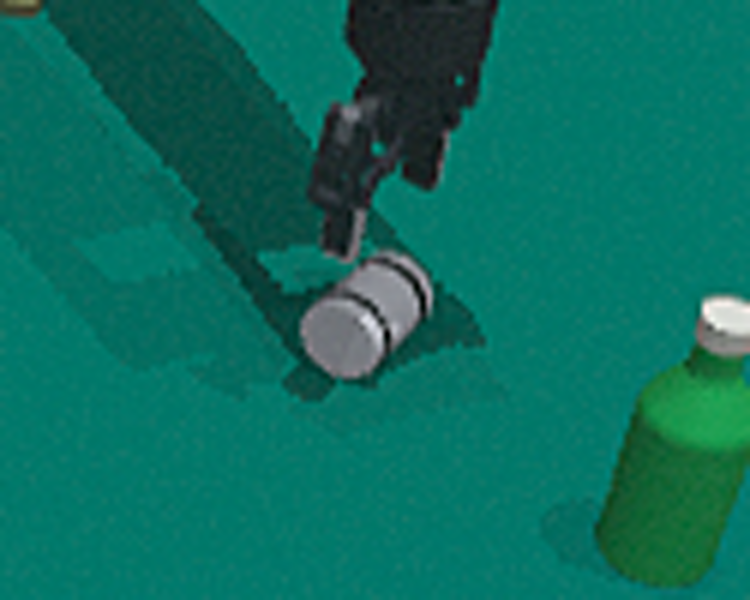

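Request:
play_rows --jaw '[1, 1, 1, 1, 0.6]' --pt "2.5 -0.2 -0.2" --pt "5 -0.2 -0.2" --pt "6.9 -0.2 -0.2" --pt "6.9 -0.2 -0.2" --pt "6.9 -0.2 -0.2" --spin '[0, 0, 0, 0, 0]'

```text
time: 23.75
tool_pos: [0.4145, 0.3892, 0.0248]
tcp_rot: [0.402, 0.582, 0.402, -0.581]
contact_force: [-0.3, -0.6, -0.6]
finger_gap: 0.073
```

Request:
play_rows --jaw '[0, 0, 0]' --pt "0 0 0" --pt "0 0 0" --pt "0 0 0" --spin '[0, 0, 0]'

```text
time: 24.05
tool_pos: [0.415, 0.3899, 0.0257]
tcp_rot: [0.402, 0.583, 0.402, -0.58]
contact_force: [1.1, -0.7, 6.7]
finger_gap: 0.0665
```

Request:
play_rows --jaw '[0, 0, 0, 0, 0]' --pt "-2 0 0" --pt "-6 0 0" --pt "-10 0 0" --pt "-14 0 0" --pt "-16 0 0" --spin '[0, 0, 0, 0, 0]'

```text
time: 24.55
tool_pos: [0.4142, 0.3896, 0.1875]
tcp_rot: [0.402, 0.584, 0.403, -0.579]
contact_force: [0.3, 0.0, -2.2]
finger_gap: 0.0667
```

```bash
python3 g.py .5815 -.0298 .17 .095
```

```text
t 24.55 tcp [0.4142 0.3896 0.1875] yaw -0.36 xax [ 0.005  0.004 -1.   ] q6 1.02 F [ 0.3  0.  -2.2] gap 0.0667
offset [ 1.68 30.42 33.37] spin -0.455 rows>= 9.0
```

Request:
play_rows --jaw '[0, 0, 0, 0, 0]' --pt "0 2.5 2.8" --pt "0 5.6 6.2" --pt "0 8.7 9.6" --pt "0 11.8 13" --pt "0 15 16.5" --spin '[-0.09, -0.18, -0.27, -0.36, -0.455]'

```text
time: 25.05
tool_pos: [0.4951, 0.1797, 0.1828]
tcp_rot: [0.524, 0.474, 0.524, -0.475]
contact_force: [0.5, 0.3, -2.3]
finger_gap: 0.0672
```

```bash
python3 g.py .5815 -.0298 .17 .095
```

```text
t 25.05 tcp [0.4951 0.1797 0.1828] yaw 0.099 xax [-0.  0. -1.] q6 0.15 F [ 0.5  0.3 -2.3] gap 0.0672
offset [ 1.28  6.51 21.71] spin 0.004 rows>= 4.5
```

Request:
play_rows --jaw '[0, 0, 0, 0, 0]' --pt "0 1.4 4.5" --pt "0 2.8 9.3" --pt "0 4.2 14" --pt "0 5.6 18.7" --pt "0.5 6.4 21.3" --spin '[0, 0, 0, 0, 0]'

```text
time: 25.55
tool_pos: [0.5802, -0.0279, 0.1787]
tcp_rot: [0.523, 0.477, 0.522, -0.476]
contact_force: [0.5, 0.2, -1.9]
finger_gap: 0.0668
```

Request:
play_rows --jaw '[0, 0, 0, 0, 0]' --pt "0 0 0" --pt "2 0 0" --pt "4 0 0" --pt "5 0 0" --pt "5 0 0" --spin '[0, 0, 0, 0, 0]'

```text
time: 26.05
tool_pos: [0.5774, -0.0237, 0.1257]
tcp_rot: [0.522, 0.475, 0.525, -0.476]
contact_force: [0.0, -0.2, -2.3]
finger_gap: 0.0669
```

Request:
play_rows --jaw '[0, 0]' --pt "0 0 0" --pt "0 0 0" --spin '[0, 0]'

```text
time: 26.25
tool_pos: [0.5801, -0.0243, 0.1293]
tcp_rot: [0.524, 0.476, 0.523, -0.475]
contact_force: [-0.2, -0.6, -1.7]
finger_gap: 0.0669
```

```bash
python3 held2.py -.0007 h3; python3 g.py .5815 -.0298 .0757 .095
```

```text
t 26.3 tcp [ 0.5801 -0.0244  0.1294] yaw 0.095 xax [ 0.002 -0.    -1.   ] q6 -0.23 F [-0.6 -0.3 -1.8] gap 0.067
offset [5.37 0.08 0.54] spin 0.0 rows>= 1.1
```

View pics/h3.png

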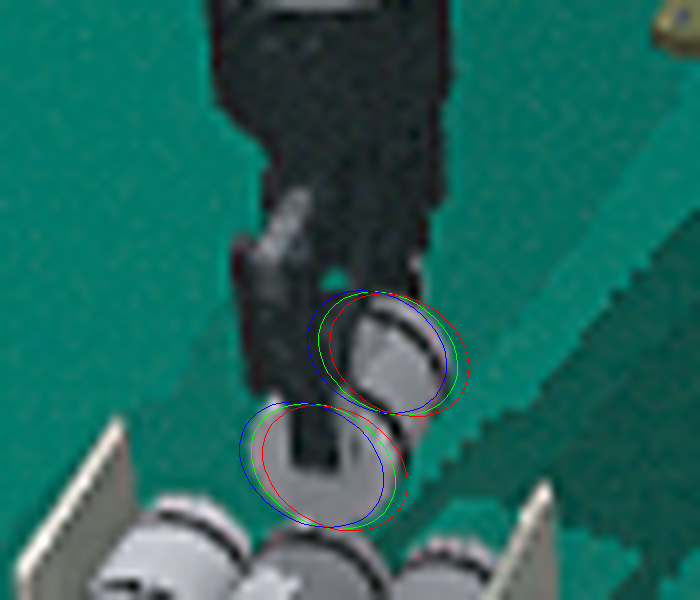

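Request:
play_rows --jaw '[0, 0, 0, 0, 0]' --pt "0.5 0 0.4" --pt "2.5 0 0.4" --pt "4 0 0.4" --pt "4.6 0 0.4" --pt "4.6 0 0.4" --spin '[0, 0, 0, 0, 0]'

```text
time: 26.8
tool_pos: [0.5786, -0.0285, 0.0803]
tcp_rot: [0.522, 0.475, 0.524, -0.476]
contact_force: [-0.6, -0.0, -2.9]
finger_gap: 0.0669
```

```bash
python3 held2.py -.0007 h4; python3 g.py .5815 -.0283 .0757 .095
```

```text
t 26.85 tcp [ 0.5793 -0.0286  0.0813] yaw 0.095 xax [-0.001  0.    -1.   ] q6 -0.24 F [-0.8 -0.4 -2.3] gap 0.0671
offset [ 0.56  0.22 -0.  ] spin -0.0 rows>= 0.1
```

View pics/h4.png

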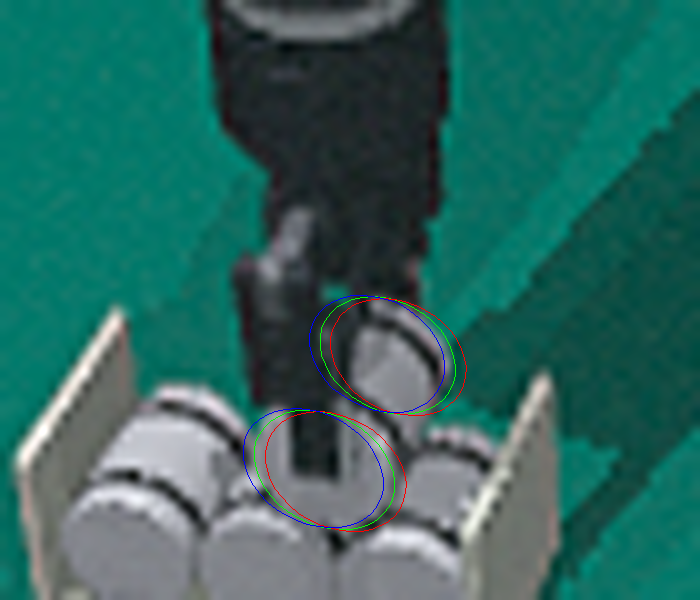

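Well over the saddle. Lower gently.

Request:
play_rows --jaw '[0, 0, 0, 0]' --pt "0.3 0.1 0" --pt "0.5 0.1 0" --pt "0.6 0.1 0" --pt "0.6 0.1 0" --spin '[0, 0, 0, 0]'

```text
time: 27.25
tool_pos: [0.5809, -0.0285, 0.0762]
tcp_rot: [0.523, 0.476, 0.523, -0.476]
contact_force: [-0.1, 0.5, -2.5]
finger_gap: 0.0672
```

```bash
python3 g.py .5815 -.0283 .0747 .095
```

```text
t 27.25 tcp [ 0.5809 -0.0285  0.0762] yaw 0.095 xax [ 0.001 -0.    -1.   ] q6 -0.24 F [-0.1  0.5 -2.5] gap 0.0672
offset [ 0.15  0.06 -0.01] spin 0.0 rows>= 0.0
```

Request:
play_rows --jaw '[0, 0, 0]' --pt "0.1 0 0" --pt "0.2 0 0" --pt "0.2 0 0" --spin '[0, 0, 0]'

```text
time: 27.55
tool_pos: [0.5813, -0.0282, 0.0759]
tcp_rot: [0.523, 0.476, 0.523, -0.475]
contact_force: [-3.9, 2.1, 6.7]
finger_gap: 0.0669
```

Request:
play_rows --jaw '[0, 0]' --pt "0.1 0 0" --pt "0.1 0 0" --spin '[0, 0]'

```text
time: 27.75
tool_pos: [0.5813, -0.0282, 0.0758]
tcp_rot: [0.523, 0.476, 0.523, -0.475]
contact_force: [-6.8, 2.3, 11.8]
finger_gap: 0.0668
```

Request:
play_rows --jaw '[0, 0.9, 1, 1, 1]' --pt "-0.15 0 0" --pt "-0.15 0 0" --pt "-0.15 0 0" --pt "-0.15 0 0" --pt "-0.15 0 0" --spin '[0, 0, 0, 0, 0]'

```text
time: 28.25
tool_pos: [0.5806, -0.0286, 0.0741]
tcp_rot: [0.523, 0.476, 0.523, -0.476]
contact_force: [0.3, 0.4, 0.0]
finger_gap: 0.0853
```

Request:
play_rows --jaw '[1, 1, 1, 1, 1]' --pt "-1 0 0" --pt "-3 0 0" --pt "-6 0 0" --pt "-9 0 0" --pt "-11 0 0" --spin '[0, 0, 0, 0, 0]'

```text
time: 28.75
tool_pos: [0.5817, -0.0286, 0.1879]
tcp_rot: [0.524, 0.476, 0.522, -0.475]
contact_force: [0.2, -0.4, -0.5]
finger_gap: 0.0852
```

```bash
python3 pic.py scene .58 -.05 .06 s11
python3 - <<'E'
import numpy as np
x,y,t=.5315,-.3205,.186
f=lambda a,b:(x+a*np.cos(t)-b*np.sin(t),y+a*np.sin(t)+b*np.cos(t))
print(f(0,-.062),f(0,-.098),t+np.pi/2)
E
python3 g.py .543 -.3814 .19 1.757
```

```text
centre px [224.72835942 181.23329156]
(np.float64(0.5429656214137786), np.float64(-0.3814306123848752)) (np.float64(0.5496230790088757), np.float64(-0.41680967764060917)) 1.7567963267948965
t 28.8 tcp [ 0.5834 -0.0288  0.1914] yaw 0.095 xax [ 0.009 -0.001 -1.   ] q6 -0.24 F [0.8 0.1 2.6] gap 0.0853
offset [ 0.15 -7.37 34.71] spin 1.48 rows>= 9.9
```

View pics/s11.png

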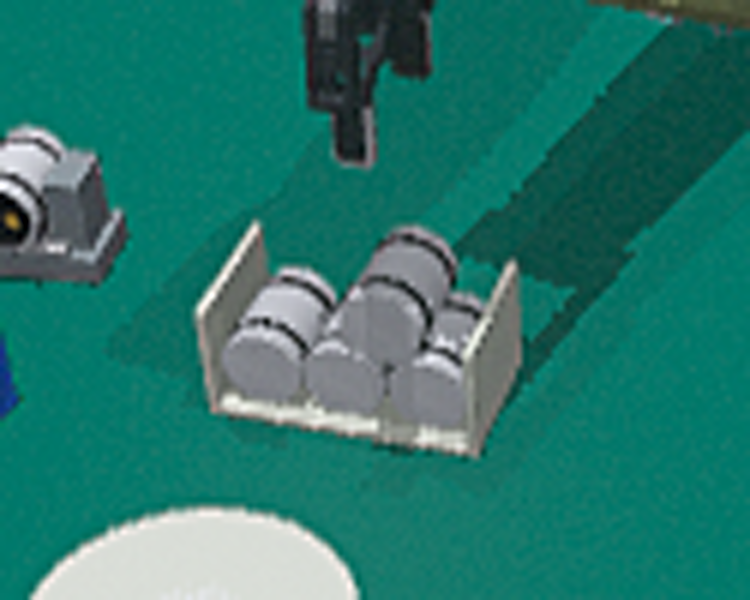

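Request:
play_rows --jaw '[1, 1, 0.6, 0.5, 0.5]' --pt "0 -0.7 3.3" --pt "0 -1.4 6.6" --pt "0 -2.1 9.9" --pt "0 -2.8 13.5" --pt "0 -3.6 17" --spin '[0.14, 0.28, 0.43, 0.58, 0.73]'

```text
time: 29.3
tool_pos: [0.5605, -0.2024, 0.1842]
tcp_rot: [-0.317, -0.632, -0.317, 0.632]
contact_force: [0.1, -0.4, -0.2]
finger_gap: 0.0438
```

Request:
play_rows --jaw '[0.5, 0.5, 0.5, 0.5, 0.5]' --pt "0 0 0" --pt "0 0 0" --pt "0 0 0" --pt "0 0 0" --pt "0 0 0" --spin '[0.14, 0.28, 0.43, 0.58, 0.73]'

```text
time: 29.8
tool_pos: [0.5607, -0.2012, 0.184]
tcp_rot: [-0.07, -0.703, -0.07, 0.704]
contact_force: [0.2, 0.6, 0.3]
finger_gap: 0.0426
```

```bash
python3 g.py .543 -.3814 .16 1.757
```

```text
t 29.8 tcp [ 0.5607 -0.2012  0.184 ] yaw -1.371 xax [-0.  0. -1.] q6 0.94 F [0.2 0.6 0.3] gap 0.0426
offset [ 2.4  17.32  5.3 ] spin 0.013 rows>= 3.7
```

Request:
play_rows --jaw '[0.5, 0.5, 0.5, 0.5, 0.5]' --pt "0 4 1.3" --pt "0 8.5 2.6" --pt "0 13 4" --pt "1 17.3 5.3" --pt "2 17.3 5.3" --spin '[0.013, 0.013, 0.013, 0.013, 0.013]'

```text
time: 30.3
tool_pos: [0.5434, -0.3864, 0.1643]
tcp_rot: [0.067, 0.704, 0.065, -0.704]
contact_force: [-0.1, 1.1, 0.5]
finger_gap: 0.0426
```

Request:
play_rows --jaw '[0.5, 0.5, 0.5]' --pt "0 0 0" --pt "0 0 0" --pt "0 0 0" --spin '[0, 0, 0]'

```text
time: 30.6
tool_pos: [0.5449, -0.3801, 0.1649]
tcp_rot: [0.069, 0.704, 0.069, -0.704]
contact_force: [-0.6, -0.3, -0.1]
finger_gap: 0.0427
```

```bash
python3 g.py .543 -.3814 .095 1.757; python3 pic.py scene .54 -.37 .12 s12;python3 pic.py top .54 -.37 .12 t12
```

```text
t 30.6 tcp [ 0.5449 -0.3801  0.1649] yaw -1.376 xax [ 0. -0. -1.] q6 0.69 F [-0.6 -0.3 -0.1] gap 0.0427
offset [6.99 0.09 0.21] spin 0.008 rows>= 1.4
centre px [149.77820254 145.00912331]
centre px [407.82722192 219.5387677 ]
```

View pics/s12.png

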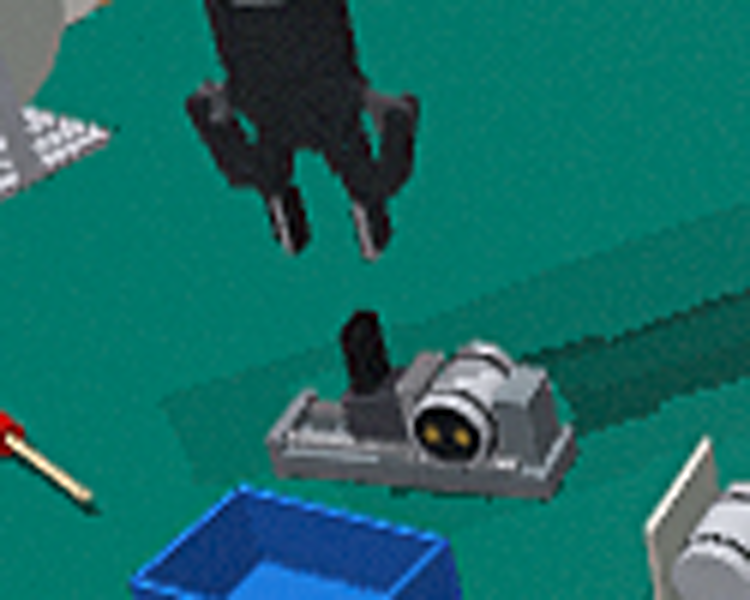

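Run:
```python
from h import *
from scipy.spatial.transform import Rotation as Ro
o=sensors.get_obs(); t=o["tool_pos"]; w,x,y,z=o["tcp_rot"]; R=Ro.from_quat([x,y,z,w]).as_matrix()
c=optics.capture("scene"); k=8; u0,v0=110,100
im=cv2.resize(c["color"][v0:v0+75,u0:u0+90],None,fx=k,fy=k,interpolation=cv2.INTER_CUBIC)
def dr(P,col):
    q=np.round((proj(c,P)+.5-[u0,v0])*k-.5).astype(np.float32); h=cv2.convexHull(q).astype(int); cv2.polylines(im,[h],True,col,1)
vx,vy,vt=.5315,-.3205,.186
dr(place(box(-.015,.015,-.069,-.055,.062,.107),vx,vy,vt),(0,255,255))
dr(place(box(-.02,.02,.026,.058,.03,.07),vx,vy,vt),(0,255,255))
dr(place(box(-.028,.028,-.13,.058,0,.027),vx,vy,vt),(0,255,255))
dr(place(CAN+[0,0,.05],vx,vy,vt),(0,255,0))
# pads: at +-0.0214 along tool y, 22 wide, x -22..8
for s in(-1,1):
    P=box(-.022,.0,s*.0214,s*(.0214+.001),-.011,.011); dr(P@R.T+t,(0,0,255))
cv2.imwrite("pics/o12.png",im)
```

```text
(no output)
```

View pics/o12.png

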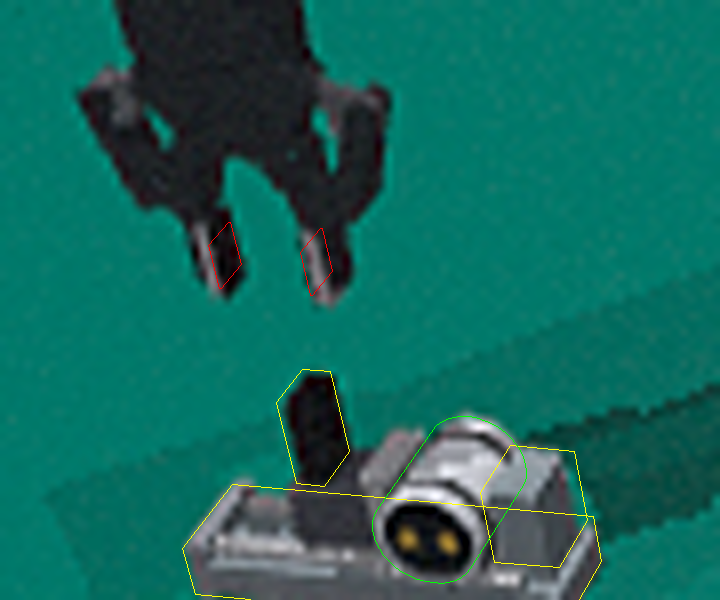

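Request:
play_rows --jaw '[0.5, 0.5, 0.5, 0.5, 0.5]' --pt "1 0.1 0.2" --pt "3 0.1 0.2" --pt "5 0.1 0.2" --pt "6.8 0.1 0.2" --pt "7 0.1 0.2" --spin '[0, 0, 0, 0, 0]'

```text
time: 31.25
tool_pos: [0.5409, -0.3811, 0.0904]
tcp_rot: [-0.067, -0.702, -0.07, 0.705]
contact_force: [-0.1, 0.1, -0.9]
finger_gap: 0.0423
```

```bash
python3 pic.py scene .54 -.37 .09 s13; python3 g.py .543 -.3814 .093 1.757
```

```text
centre px [151.43149219 151.8550425 ]
t 31.3 tcp [ 0.5415 -0.3817  0.0918] yaw -1.378 xax [-0.003  0.003 -1.   ] q6 0.68 F [-0.5  0.2 -0.1] gap 0.0428
offset [-0.12  0.   -0.15] spin 0.007 rows>= 0.0
```

View pics/s13.png

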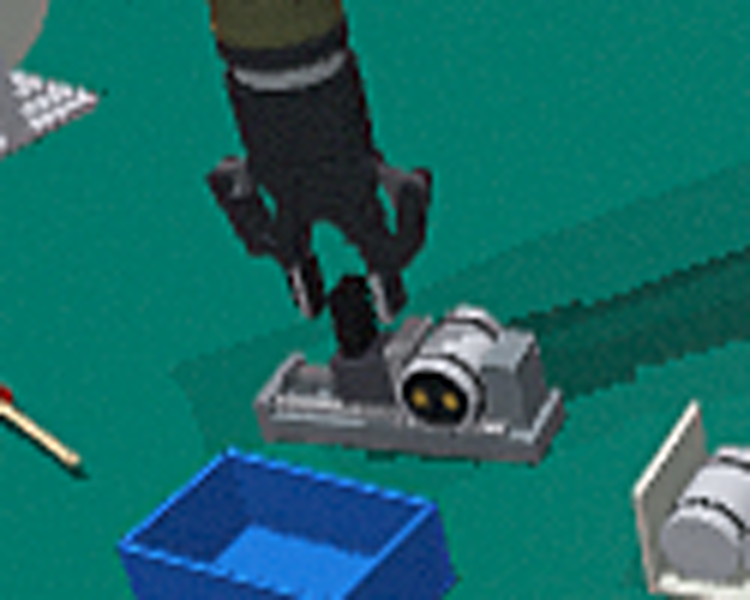

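Request:
play_rows --jaw '[0.3, 0.2, 0.1, 0, 0]' --pt "0 0 0" --pt "0 0 0" --pt "0 0 0" --pt "0 0 0" --pt "0 0 0" --spin '[0, 0, 0, 0, 0]'

```text
time: 31.8
tool_pos: [0.5432, -0.3827, 0.0959]
tcp_rot: [0.068, 0.704, 0.068, -0.703]
contact_force: [-1.4, 4.8, 5.8]
finger_gap: 0.013
```

```bash
python3 g.py .543 -.3814 .093 1.757
```

```text
t 31.8 tcp [ 0.5432 -0.3827  0.0959] yaw -1.378 xax [ 0.001 -0.    -1.   ] q6 0.68 F [-1.4  4.8  5.8] gap 0.013
offset [ 0.29 -0.13 -0.  ] spin 0.006 rows>= 0.1
```

Pinched. Pull along tool +y (vise −y) 3.4–3.6 cm.

Request:
play_rows --jaw '[0, 0, 0, 0, 0]' --pt "0 0.7 0" --pt "0 1.5 0" --pt "0 2.3 0" --pt "0 3 0" --pt "0 3.4 0" --spin '[0, 0, 0, 0, 0]'

```text
time: 32.3
tool_pos: [0.5495, -0.4164, 0.0959]
tcp_rot: [0.068, 0.704, 0.068, -0.704]
contact_force: [-2.6, 11.4, 5.7]
finger_gap: 0.0123
```

Request:
play_rows --jaw '[0, 0, 0]' --pt "0 0.1 0" --pt "0 0.2 0" --pt "0 0.2 0" --spin '[0, 0, 0]'

```text
time: 32.6
tool_pos: [0.5495, -0.4164, 0.0958]
tcp_rot: [-0.067, -0.704, -0.069, 0.704]
contact_force: [-4.8, 9.3, 9.4]
finger_gap: 0.0125
```

```bash
python3 pic.py scene .54 -.37 .09 s14; python3 g.py .5496 -.4168 .096 1.757
```

```text
centre px [151.43149219 151.8550425 ]
t 32.65 tcp [ 0.5495 -0.4164  0.0958] yaw -1.378 xax [-0.001  0.004 -1.   ] q6 0.65 F [-3.5  9.7  9.1] gap 0.0126
offset [-0.02  0.04 -0.  ] spin 0.006 rows>= 0.0
```

View pics/s14.png

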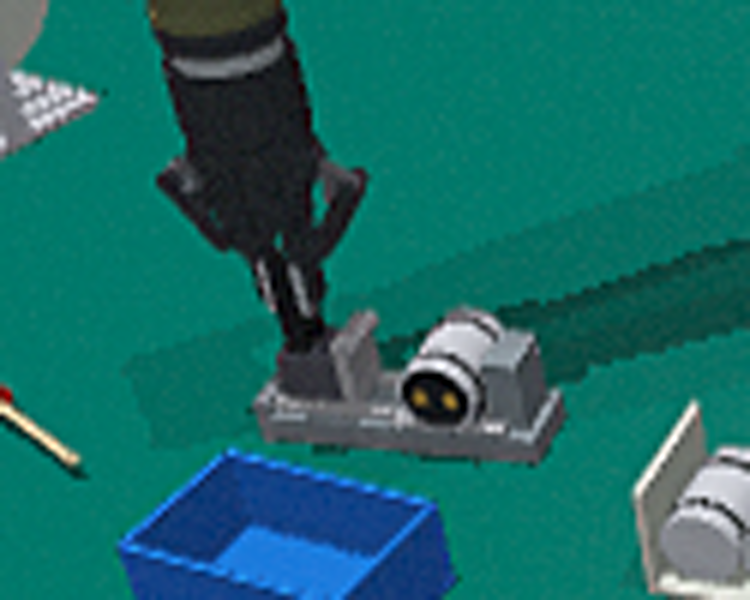

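Request:
play_rows --jaw '[0.4, 0.5, 0.5]' --pt "0 0 0" --pt "0 0 0" --pt "0 0 0" --spin '[0, 0, 0]'

```text
time: 32.95
tool_pos: [0.5496, -0.4184, 0.0943]
tcp_rot: [0.068, 0.704, 0.068, -0.704]
contact_force: [-0.5, -0.4, 0.5]
finger_gap: 0.0425
```

Request:
play_rows --jaw '[0.5, 0.5, 0.5, 0.5, 1]' --pt "-1 0 0" --pt "-3 0 0" --pt "-6 0 0" --pt "-9 0 0" --pt "-10 0 0" --spin '[0, 0, 0, 0, 0]'

```text
time: 33.45
tool_pos: [0.5511, -0.4196, 0.1998]
tcp_rot: [0.07, 0.706, 0.066, -0.702]
contact_force: [0.5, -0.3, 1.0]
finger_gap: 0.0558
```

Request:
play_rows --jaw '[1, 1, 1, 1, 1]' --pt "0 -2 0" --pt "0 -4 0" --pt "0 -6 0" --pt "0 -8 0" --pt "0 -9.7 0" --spin '[-0.15, -0.3, -0.45, -0.6, -0.75]'

```text
time: 33.95
tool_pos: [0.5304, -0.3218, 0.1936]
tcp_rot: [-0.323, -0.629, -0.323, 0.629]
contact_force: [-0.0, 0.4, 0.3]
finger_gap: 0.0855
```

Request:
play_rows --jaw '[1, 1, 1, 1, 1]' --pt "0 0 0" --pt "0 0 0" --pt "0 0 0" --pt "0 0 0" --pt "0 0 0" --spin '[-0.14, -0.29, -0.44, -0.59, -0.74]'

```text
time: 34.45
tool_pos: [0.5306, -0.3227, 0.1937]
tcp_rot: [0.528, 0.47, 0.529, -0.47]
contact_force: [0.4, 0.1, -0.6]
finger_gap: 0.0848
```

```bash
python3 g.py .5315 -.3205 .13 .186;python3 pic.py scene .54 -.37 .09 s15
```

```text
t 34.45 tcp [ 0.5306 -0.3227  0.1937] yaw 0.118 xax [-0.001  0.    -1.   ] q6 -0.75 F [ 0.4  0.1 -0.6] gap 0.0848
offset [ 6.37  0.12 -0.21] spin -0.068 rows>= 1.3
centre px [151.43149219 151.8550425 ]
```

View pics/s15.png

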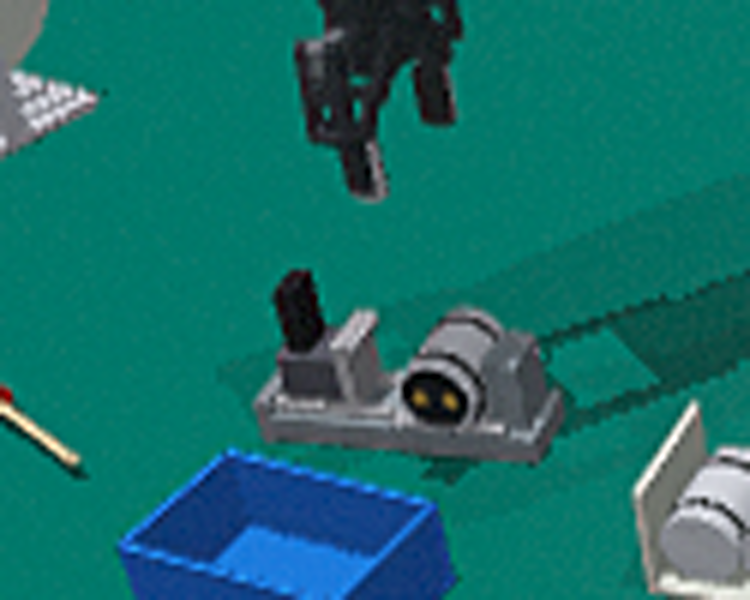

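Request:
play_rows --jaw '[1, 1, 1, 1, 1]' --pt "0 0.1 -0.2" --pt "2 0.1 -0.2" --pt "5 0.1 -0.2" --pt "7 0.1 -0.2" --pt "7 0.1 -0.2" --spin '[-0.068, -0.068, -0.068, -0.068, -0.068]'

```text
time: 35.0
tool_pos: [0.5293, -0.3191, 0.1198]
tcp_rot: [0.54, 0.453, 0.545, -0.454]
contact_force: [-0.2, 0.3, 0.5]
finger_gap: 0.0853
```

```bash
python3 pic.py top .5315 -.3205 .05 t16; python3 pic.py scene .54 -.33 .09 s16; python3 g.py .5315 -.3205 .05 .186
```

```text
centre px [384.1918028  223.38678381]
centre px [160.54020752 153.75004989]
t 35.1 tcp [ 0.5315 -0.3206  0.1242] yaw 0.179 xax [-0.001  0.    -1.   ] q6 -0.81 F [-0.5 -0.3  2.1] gap 0.0855
offset [ 7.42  0.   -0.01] spin -0.007 rows>= 1.5
```

View pics/s16.png

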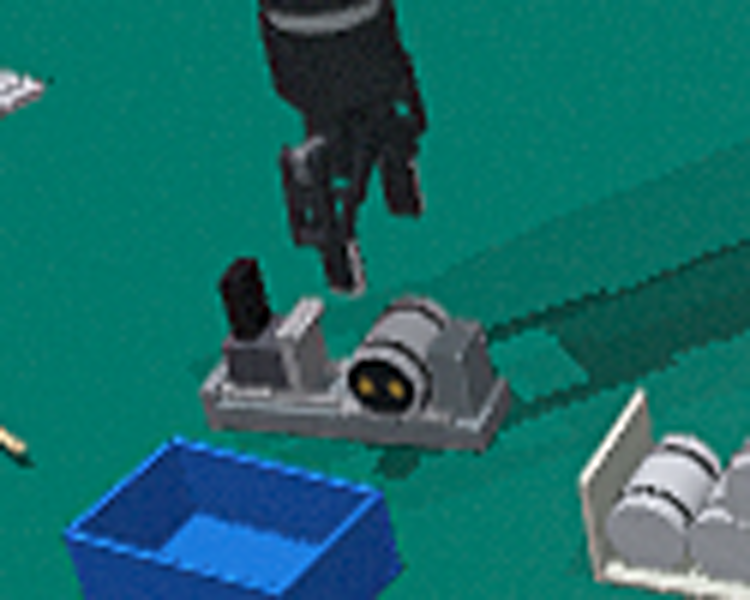

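Request:
play_rows --jaw '[1, 1, 1, 1, 1]' --pt "2 0 0" --pt "4.5 0 0" --pt "6.5 0 0" --pt "7.2 0 0" --pt "7.2 0 0" --spin '[0, 0, 0, 0, 0]'

```text
time: 35.6
tool_pos: [0.5318, -0.3208, 0.0526]
tcp_rot: [0.543, 0.453, 0.543, -0.453]
contact_force: [0.3, -0.4, 0.6]
finger_gap: 0.0856
```

```bash
python3 held2.py -.001 h5; python3 g.py .5315 -.3205 .05 .186
```

```text
t 35.65 tcp [ 0.5324 -0.3212  0.0537] yaw 0.18 xax [ 0.001 -0.001 -1.   ] q6 -0.81 F [ 0.4 -0.4  0. ] gap 0.0854
offset [ 0.37 -0.08 -0.09] spin -0.006 rows>= 0.1
```

View pics/h5.png

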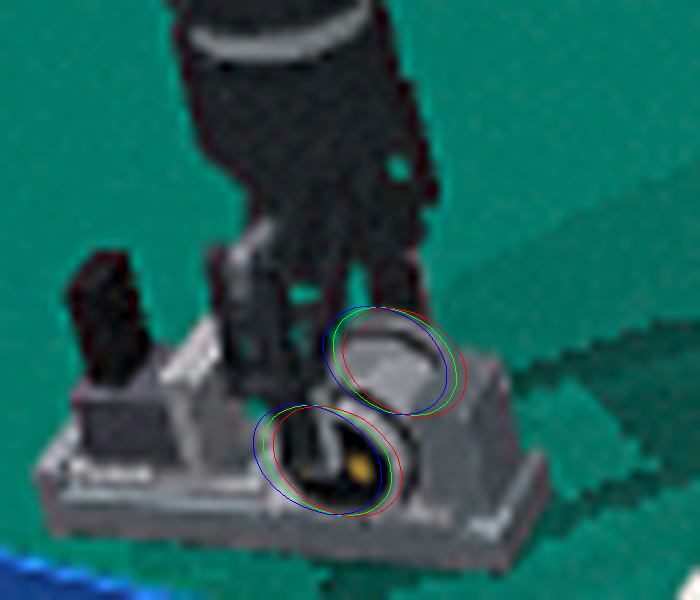

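Request:
play_rows --jaw '[1, 1, 0.6, 0, 0]' --pt "0.2 -0.1 -0.3" --pt "0.2 -0.1 -0.3" --pt "0.2 -0.1 -0.3" --pt "0.2 -0.1 -0.3" --pt "0.2 -0.1 -0.3" --spin '[0, 0, 0, 0, 0]'

```text
time: 36.15
tool_pos: [0.531, -0.3184, 0.0517]
tcp_rot: [0.544, 0.453, 0.542, -0.453]
contact_force: [0.1, 0.9, 4.3]
finger_gap: 0.0667
```

Request:
play_rows --jaw '[0, 0]' --pt "0 0 0" --pt "0 0 0" --spin '[0, 0]'

```text
time: 36.35
tool_pos: [0.531, -0.3184, 0.0516]
tcp_rot: [0.544, 0.453, 0.542, -0.453]
contact_force: [0.5, -0.0, 6.1]
finger_gap: 0.067
```

```bash
python3 held2.py -.002 h6; python3 g.py .5315 -.3205 .05 .186
```

```text
t 36.4 tcp [ 0.531  -0.3184  0.0517] yaw 0.18 xax [ 0.002 -0.001 -1.   ] q6 -0.81 F [0.1 0.9 6.6] gap 0.0668
offset [0.17 0.02 0.21] spin -0.006 rows>= 0.1
```

View pics/h6.png

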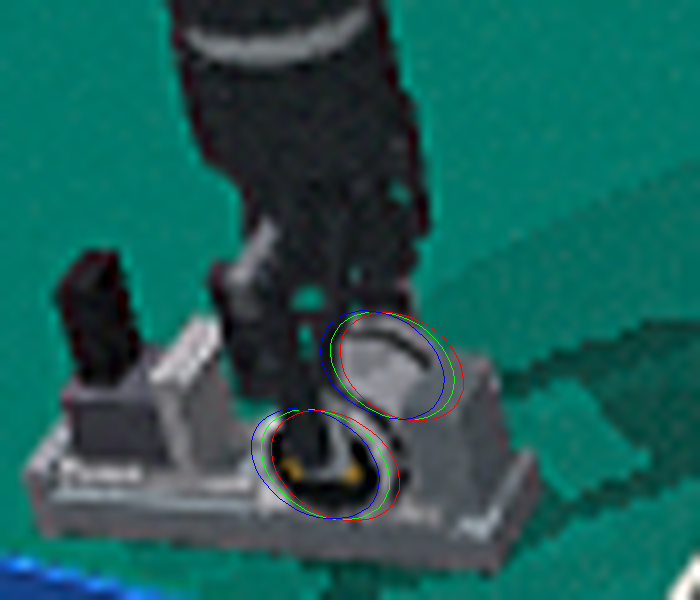

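Request:
play_rows --jaw '[0, 0, 0, 0, 0]' --pt "-0.7 0 0" --pt "-2 0 0" --pt "-4.5 0 0" --pt "-8 0 0" --pt "-11 0 0" --spin '[0, 0, 0, 0, 0]'

```text
time: 36.9
tool_pos: [0.5298, -0.3176, 0.1617]
tcp_rot: [0.543, 0.453, 0.543, -0.453]
contact_force: [0.4, -0.2, -2.3]
finger_gap: 0.0669
```

```bash
python3 pic.py scene .54 -.33 .11 s17; python3 g.py .5865 -.080 .165 .095
```

```text
centre px [159.5205387  149.18712727]
t 36.95 tcp [ 0.5325 -0.3195  0.1685] yaw 0.18 xax [ 0.007 -0.005 -1.   ] q6 -0.81 F [ 2.9 -1.2  0.9] gap 0.067
offset [  0.26   9.6  -22.6 ] spin 0.085 rows>= 4.9
```

View pics/s17.png

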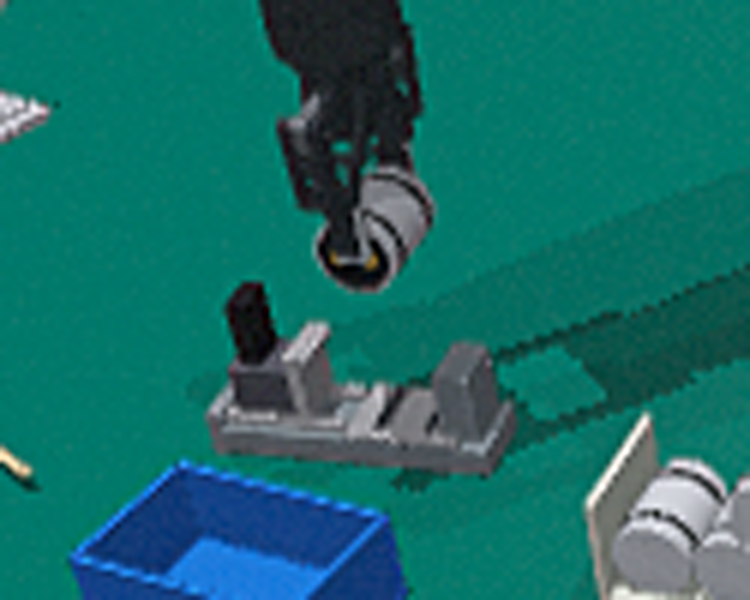

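Request:
play_rows --jaw '[0, 0, 0, 0, 0]' --pt "0 1.7 -4" --pt "0 3.5 -8.3" --pt "0 5.4 -12.7" --pt "0 7.3 -17.2" --pt "0 9.2 -21.7" --spin '[0.03, 0.06, 0.085, 0.085, 0.085]'

```text
time: 37.45
tool_pos: [0.5814, -0.086, 0.16]
tcp_rot: [0.523, 0.476, 0.523, -0.476]
contact_force: [0.7, -0.6, -2.3]
finger_gap: 0.0665
```

Request:
play_rows --jaw '[0, 0, 0, 0]' --pt "0 0 0" --pt "1.5 0 0" --pt "3 0 0" --pt "3 0 0" --spin '[0, 0, 0, 0]'

```text
time: 37.85
tool_pos: [0.5789, -0.0886, 0.1258]
tcp_rot: [0.52, 0.475, 0.525, -0.478]
contact_force: [-0.2, 0.0, -3.9]
finger_gap: 0.067
```

Request:
play_rows --jaw '[0, 0]' --pt "0 0 0" --pt "0 0 0" --spin '[0, 0]'

```text
time: 38.05
tool_pos: [0.5819, -0.089, 0.1304]
tcp_rot: [0.523, 0.476, 0.523, -0.476]
contact_force: [-0.4, 0.3, -2.1]
finger_gap: 0.0667
```

```bash
python3 held2.py -.0016 h7; python3 g.py .5865 -.080 .077 .095
```

```text
t 38.1 tcp [ 0.5821 -0.0888  0.1308] yaw 0.094 xax [ 0.001 -0.    -1.   ] q6 -0.34 F [ 0.7 -0.8 -3. ] gap 0.0672
offset [ 5.38  0.51 -0.84] spin -0.001 rows>= 1.1
```

View pics/h7.png

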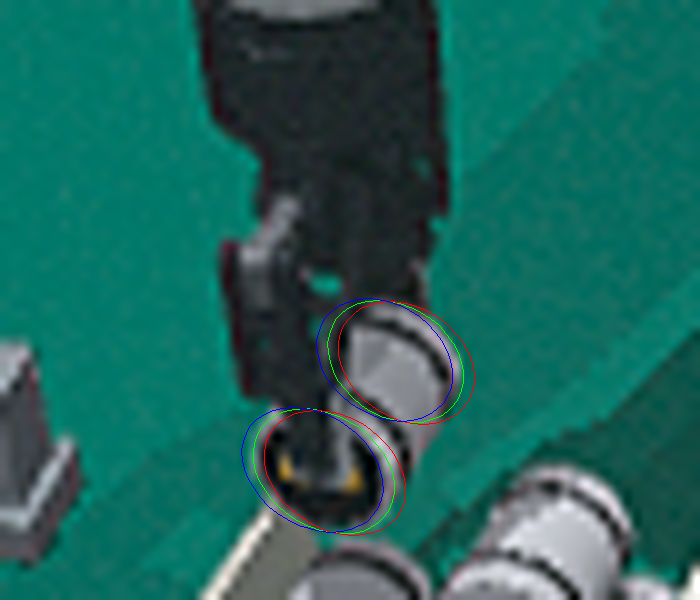

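Request:
play_rows --jaw '[0, 0, 0, 0, 0]' --pt "0.2 0.4 -0.75" --pt "2 0.4 -0.75" --pt "4 0.4 -0.75" --pt "4.5 0.4 -0.75" --pt "4.5 0.4 -0.75" --spin '[0, 0, 0, 0, 0]'

```text
time: 38.6
tool_pos: [0.5845, -0.0797, 0.0845]
tcp_rot: [0.523, 0.475, 0.524, -0.476]
contact_force: [0.6, -0.3, -2.9]
finger_gap: 0.0668
```

```bash
python3 held2.py -.0016 h8; python3 g.py .5865 -.081 .0756 .095
```

```text
t 38.65 tcp [ 0.5854 -0.0799  0.0857] yaw 0.095 xax [ 0.  0. -1.] q6 -0.32 F [ 0.7  0.1 -2.1] gap 0.0671
offset [1.01 0.1  0.12] spin 0.0 rows>= 0.2
```

View pics/h8.png

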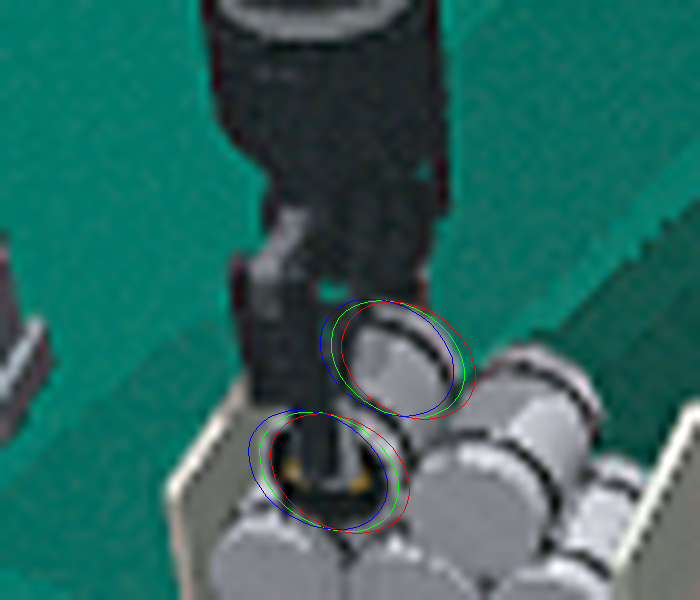

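Request:
play_rows --jaw '[0, 0, 0, 0, 0]' --pt "0.3 0 0.1" --pt "0.6 0 0.1" --pt "0.8 0 0.1" --pt "0.9 0 0.1" --pt "0.9 0 0.1" --spin '[0, 0, 0, 0, 0]'

```text
time: 39.15
tool_pos: [0.5856, -0.0811, 0.0774]
tcp_rot: [0.523, 0.476, 0.523, -0.476]
contact_force: [-2.7, 0.6, 3.7]
finger_gap: 0.0669
```

Request:
play_rows --jaw '[0, 0, 0]' --pt "0.1 0 0" --pt "0.2 0 0" --pt "0.2 0 0" --spin '[0, 0, 0]'

```text
time: 39.45
tool_pos: [0.5856, -0.081, 0.0772]
tcp_rot: [0.523, 0.476, 0.523, -0.476]
contact_force: [-7.8, 2.5, 12.2]
finger_gap: 0.0666
```

Request:
play_rows --jaw '[0, 0.9, 1, 1, 1]' --pt "-0.15 0 0" --pt "-0.15 0 0" --pt "-0.15 0 0" --pt "-0.15 0 0" --pt "-0.15 0 0" --spin '[0, 0, 0, 0, 0]'

```text
time: 39.95
tool_pos: [0.5852, -0.0812, 0.0756]
tcp_rot: [0.523, 0.476, 0.523, -0.476]
contact_force: [-1.0, 0.4, 0.3]
finger_gap: 0.0857
```

Request:
play_rows --jaw '[1, 1, 1, 1, 1]' --pt "-1 0 0" --pt "-3 0 0" --pt "-6 0 0" --pt "-9 0 0" --pt "-11 0 0" --spin '[0, 0, 0, 0, 0]'

```text
time: 40.45
tool_pos: [0.5863, -0.0813, 0.1894]
tcp_rot: [0.524, 0.476, 0.522, -0.475]
contact_force: [0.1, -0.7, -0.7]
finger_gap: 0.0854
```

```bash
python3 pic.py scene .58 -.05 .06 s18;  python3 g.py .5496 -.4168 .19 1.757
```

```text
centre px [224.72835942 181.23329156]
t 40.5 tcp [ 0.588  -0.0817  0.193 ] yaw 0.095 xax [ 0.009 -0.002 -1.   ] q6 -0.32 F [ 2.2 -0.   3.2] gap 0.0856
offset [ 0.34 -7.   32.99] spin 1.48 rows>= 9.9
```

View pics/s18.png

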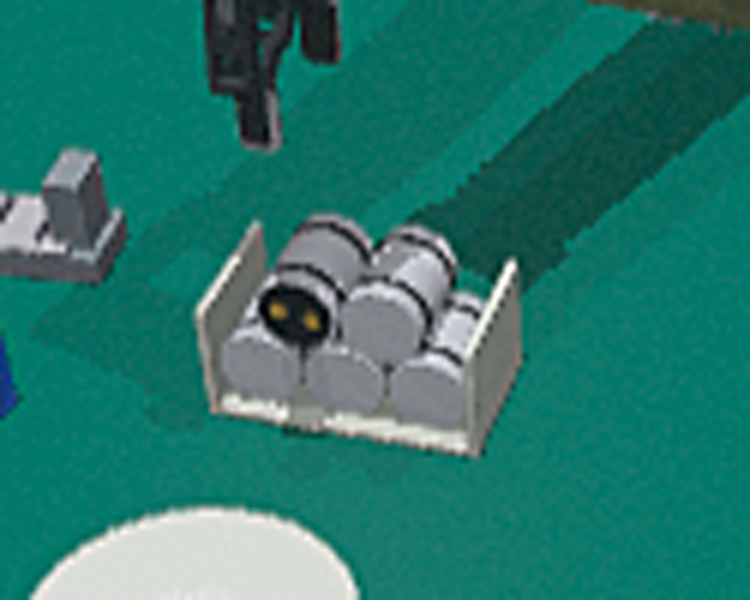

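Request:
play_rows --jaw '[1, 1, 0.6, 0.5, 0.5]' --pt "0 -0.7 3.3" --pt "0 -1.4 6.6" --pt "0 -2.1 9.9" --pt "0 -2.8 13.5" --pt "0 -3.6 17" --spin '[0.14, 0.28, 0.43, 0.58, 0.73]'

```text
time: 41.0
tool_pos: [0.5652, -0.255, 0.1856]
tcp_rot: [-0.317, -0.632, -0.317, 0.632]
contact_force: [0.1, 0.3, 1.0]
finger_gap: 0.0444
```

Request:
play_rows --jaw '[0.5, 0.5, 0.5, 0.5, 0.5]' --pt "0 0 0" --pt "0 0 0" --pt "0 0 0" --pt "0 0 0" --pt "0 0 0" --spin '[0.14, 0.28, 0.43, 0.58, 0.73]'

```text
time: 41.5
tool_pos: [0.5653, -0.2538, 0.1855]
tcp_rot: [-0.07, -0.703, -0.07, 0.704]
contact_force: [-0.1, -0.7, 0.2]
finger_gap: 0.0431
```

```bash
python3 g.py .5496 -.4166 .16 1.757
```

```text
t 41.5 tcp [ 0.5653 -0.2538  0.1855] yaw -1.371 xax [-0.  0. -1.] q6 0.86 F [-0.1 -0.7  0.2] gap 0.0431
offset [ 2.54 15.65  4.76] spin 0.013 rows>= 3.3
```

Request:
play_rows --jaw '[0.5, 0.5, 0.5, 0.5, 0.5]' --pt "0 4 1.2" --pt "0 8 2.5" --pt "0 12 3.8" --pt "1 15.6 4.8" --pt "2 15.6 4.8" --spin '[0.013, 0.013, 0.013, 0.013, 0.013]'

```text
time: 42.0
tool_pos: [0.5495, -0.4207, 0.1657]
tcp_rot: [0.067, 0.704, 0.066, -0.704]
contact_force: [0.9, 1.1, 0.3]
finger_gap: 0.0428
```

Request:
play_rows --jaw '[0.5, 0.5, 0.5]' --pt "0 0 0" --pt "0 0 0" --pt "0 0 0" --spin '[0, 0, 0]'

```text
time: 42.3
tool_pos: [0.5509, -0.4151, 0.1664]
tcp_rot: [0.069, 0.704, 0.069, -0.704]
contact_force: [0.4, -1.0, 0.5]
finger_gap: 0.0426
```

```bash
python3 g.py .5496 -.4166 .0945 1.757
```

```text
t 42.3 tcp [ 0.5509 -0.4151  0.1664] yaw -1.377 xax [ 0. -0. -1.] q6 0.65 F [ 0.4 -1.   0.5] gap 0.0426
offset [7.19 0.12 0.16] spin 0.008 rows>= 1.4
```

Request:
play_rows --jaw '[0.5, 0.5, 0.5, 0.5, 0.5]' --pt "1 0.1 0.1" --pt "3 0.1 0.1" --pt "5 0.1 0.1" --pt "6.8 0.1 0.1" --pt "7.1 0.1 0.1" --spin '[0, 0, 0, 0, 0]'

```text
time: 42.8
tool_pos: [0.5482, -0.4157, 0.0913]
tcp_rot: [-0.067, -0.702, -0.07, 0.705]
contact_force: [0.8, -0.0, -0.5]
finger_gap: 0.043
```

Request:
play_rows --jaw '[0.3, 0.2, 0.1, 0, 0]' --pt "0 0 0" --pt "0 0 0" --pt "0 0 0" --pt "0 0 0" --pt "0 0 0" --spin '[0, 0, 0, 0, 0]'

```text
time: 43.3
tool_pos: [0.5499, -0.4162, 0.0962]
tcp_rot: [0.067, 0.704, 0.069, -0.704]
contact_force: [-2.5, 4.9, 1.0]
finger_gap: 0.0129
```

```bash
python3 pic.py scene .54 -.37 .09 s19; python3 g.py .543 -.3814 .096 1.757
```

```text
centre px [151.43149219 151.8550425 ]
t 43.35 tcp [ 0.5499 -0.4163  0.0962] yaw -1.379 xax [ 0.     0.002 -1.   ] q6 0.65 F [-2.2  5.2  1.7] gap 0.0124
offset [ 0.03 -3.55  0.01] spin 0.006 rows>= 0.7
```

View pics/s19.png

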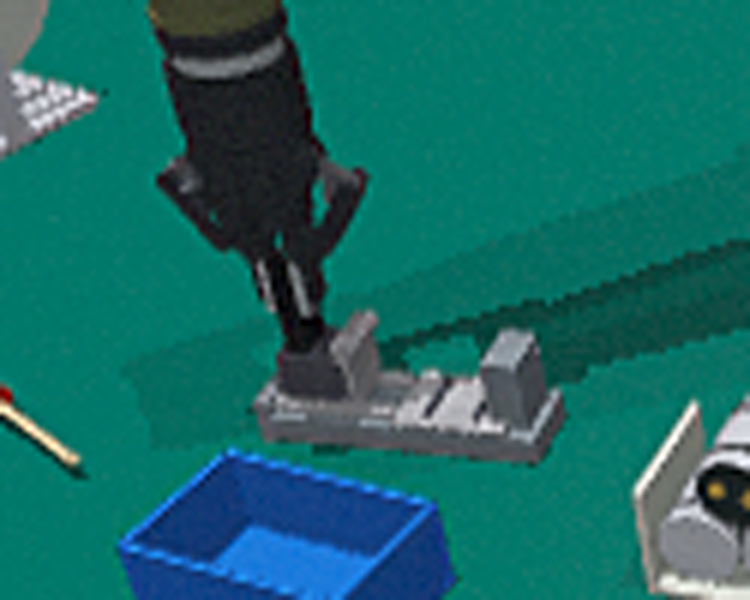

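Request:
play_rows --jaw '[0, 0, 0, 0, 0]' --pt "0 -0.7 0" --pt "0 -1.5 0" --pt "0 -2.3 0" --pt "0 -3 0" --pt "0 -3.4 0" --spin '[0, 0, 0, 0, 0]'

```text
time: 43.85
tool_pos: [0.5439, -0.384, 0.0962]
tcp_rot: [0.069, 0.705, 0.067, -0.703]
contact_force: [3.5, -3.6, 2.0]
finger_gap: 0.0127
```

Request:
play_rows --jaw '[0, 0, 0, 0]' --pt "0 -0.1 0" --pt "0 -0.2 0" --pt "0 -0.3 0" --pt "0 -0.3 0" --spin '[0, 0, 0, 0]'

```text
time: 44.25
tool_pos: [0.5434, -0.3817, 0.0962]
tcp_rot: [0.069, 0.705, 0.068, -0.703]
contact_force: [3.7, -2.3, 5.5]
finger_gap: 0.0126
```

Request:
play_rows --jaw '[0, 0, 0, 0]' --pt "0 -0.1 0" --pt "0 -0.2 0" --pt "0 -0.3 0" --pt "0 -0.3 0" --spin '[0, 0, 0, 0]'

```text
time: 44.65
tool_pos: [0.5432, -0.3807, 0.0962]
tcp_rot: [0.07, 0.705, 0.066, -0.703]
contact_force: [6.0, -9.2, 2.0]
finger_gap: 0.0124
```

Request:
play_rows --jaw '[0, 0, 0, 0]' --pt "0 -0.1 0" --pt "0 -0.2 0" --pt "0 -0.2 0" --pt "0 -0.2 0" --spin '[0, 0, 0, 0]'

```text
time: 45.05
tool_pos: [0.5432, -0.3806, 0.0962]
tcp_rot: [0.071, 0.706, 0.064, -0.702]
contact_force: [7.9, -16.1, -1.7]
finger_gap: 0.0127
```

Request:
play_rows --jaw '[0.4, 0.5, 0.5, 0.5]' --pt "0 0 0" --pt "0 0 0" --pt "0 0 0" --pt "0 0 0" --spin '[0, 0, 0, 0]'

```text
time: 45.45
tool_pos: [0.5408, -0.3753, 0.0938]
tcp_rot: [-0.068, -0.703, -0.069, 0.705]
contact_force: [-0.2, 0.5, 0.5]
finger_gap: 0.0427
```

Request:
play_rows --jaw '[0.5, 0.5, 0.5, 0.5, 0.5]' --pt "-1 0 0" --pt "-3 0 0" --pt "-6 0 0" --pt "-10 0 0" --pt "-14 0 0" --spin '[0, 0, 0, 0, 0]'

```text
time: 45.95
tool_pos: [0.5412, -0.3757, 0.2365]
tcp_rot: [-0.068, -0.704, -0.068, 0.704]
contact_force: [0.7, -0.3, 0.1]
finger_gap: 0.0427
```

Request:
play_rows --jaw '[0.5, 0.5, 0.5, 0.5, 0.5]' --pt "-3 0 -4" --pt "-4 0 -8" --pt "-4 0 -12" --pt "-4 0 -14" --pt "-4 0 -14" --spin '[0, 0, 0, 0, 0]'

```text
time: 46.45
tool_pos: [0.681, -0.3479, 0.2749]
tcp_rot: [0.069, 0.704, 0.069, -0.704]
contact_force: [-0.4, 0.2, 0.1]
finger_gap: 0.0428
```

```bash
cat > z.py <<'E'
from h import *
print(sensors.get_obs()["time"],sensors.get_obs()["tool_pos"])
for n in("scene","top"):
    c=optics.capture(n); cv2.imwrite(f"pics/{n}9.png",cv2.resize(c["color"],(800,600),interpolation=cv2.INTER_CUBIC))
    for t,P in dict(vise=(.54,-.36,.05),chan=(.584,-.054,.06)).items():
        u,v=map(int,proj(c,np.array([P]))[0]); cv2.imwrite(f"pics/{n}_{t}.png",cv2.resize(c["color"][v-32:v+32,u-45:u+45],None,fx=6,fy=6,interpolation=cv2.INTER_CUBIC))
a=[cv2.imread(f"pics/{n}_{t}.png") for n in("scene","top") for t in("vise","chan")]
g=np.vstack([np.hstack(a[:2]),np.hstack(a[2:])]); cv2.imwrite("pics/final.png",cv2.resize(g,(800,int(800*g.shape[0]/g.shape[1]))))
E
python3 z.py
```

```text
46.45 [ 0.68096146 -0.34793234  0.27493623]
```

View pics/final.png

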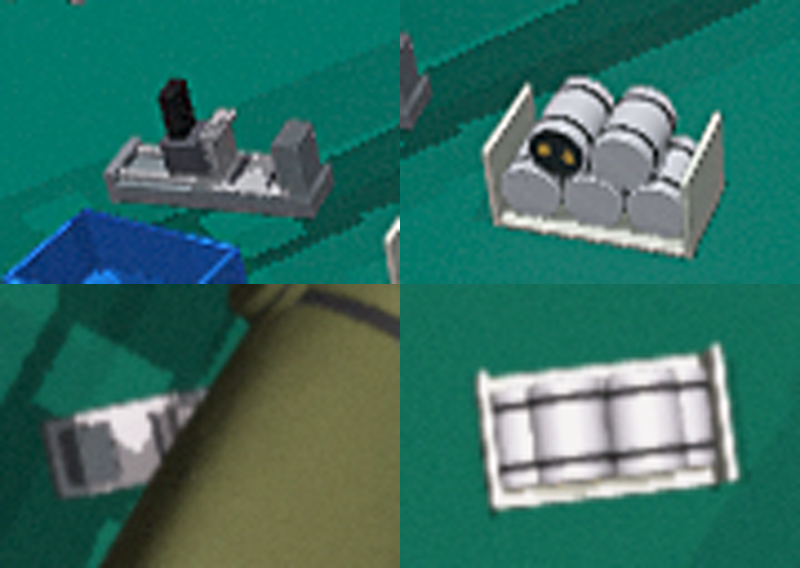

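View pics/scene9.png

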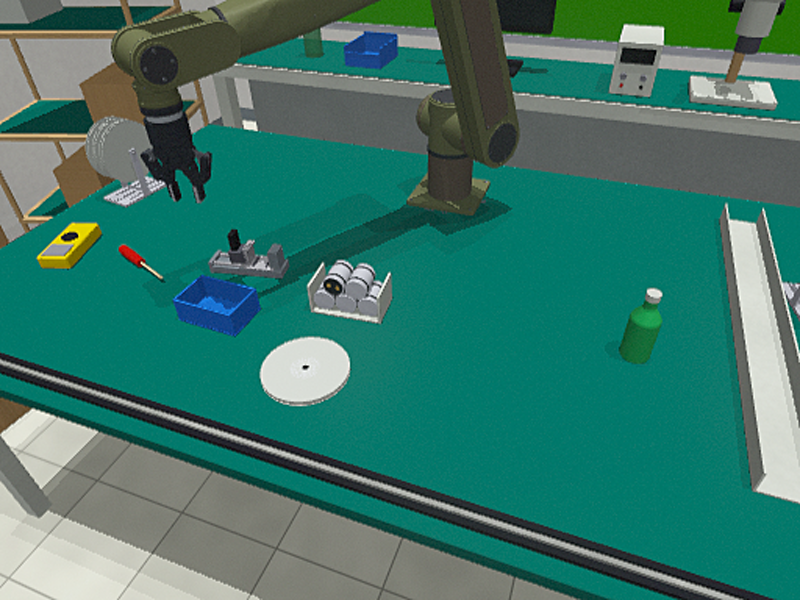

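Run:
```python
from h import *
a=cv2.imread("pics/scene0.png"); b=optics.capture("scene")["color"]
for im in(a,b):
    d=im.max(2)[140:164,138:170]<45; v,u=np.nonzero(d); print(u.mean()+138,v.mean()+140,len(u),u.min()+138,v.min()+140)
fin=a[146:162,144:156]
r=cv2.matchTemplate(b[138:170,134:170],fin,cv2.TM_CCOEFF_NORMED); print(cv2.minMaxLoc(r), "expected loc (10,8)")
for n in("scene","top"):
    optics.capture(n)
    for t in("reel","bin","bottle"): print(n,t,[(np.round(d["position"],3),round(d["score"],2)) for d in recognise(n,t)[:1]])
```

```text
150.25974025974025 153.94805194805195 77 146 147
149.44 153.28 75 146 147
(-0.2544398605823517, 0.979107677936554, (2, 5), (10, 8)) expected loc (10,8)
scene reel [(array([ 0.815, -0.048,  0.014]), 0.97)]
scene bin [(array([ 0.703, -0.323,  0.035]), 0.7)]
scene bottle [(array([0.554, 0.558, 0.084]), 0.55)]
top reel [(array([ 0.802, -0.052,  0.012]), 0.59)]
top bin [(array([ 0.71 , -0.323,  0.007]), 0.78)]
top bottle [(array([0.534, 0.544, 0.11 ]), 0.72)]
```

The fin is back at its shut position and the bystanders have not moved, so I'm handing in.

```bash
python3 -c "
from bench import sign_off; print(sign_off())"
```

```text
the job is handed in; nothing more can be done
None
```

The pyramid is built and handed in at about 47 s on the robot's clock. Only four loose cans were present, so it has five cans. Three lie side by side on the channel floor. One loose can and the fresh can (V) are saddled in the second layer, with nothing resting on V.

**Vise:** I slid the jaw fully open before lifting V out, and pushed it shut afterwards until it met its stop. The fin matched its starting position in the scene camera to the nearest pixel (about 4 mm). The jaw moved about 36 mm on closing, and the push force rose to about 18 N at the stop.

**Last checks:**
- **Stack:** the final scene and top pictures show it seated and square in the channel.
- **Bystanders:** reel, bin and bottle read within about 4 mm of where they started, which is within the error of the detections.
- **Arm:** it was clear of everything, and the largest force reported at the end of any move was about 18 N.

**Disagreements:** the two cameras differed by a few millimetres on the cans, mostly when other things partly hid them. In the final top picture the arm hid the sliding jaw, so the jaw being shut was confirmed only from the scene camera and the force. No can was seen knocked aside, and I saw no sign of the grip slackening.

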